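# Set up the coin station: tray home, red-lidded pot to the front

### The arm

A 6-joint arm with a two-finger parallel gripper is mounted at the origin on the work surface. World frame = base frame: x ahead of the robot, y to its left, z up, the work surface at z = 0. Lengths are in m, angles in degrees, forces in N, time in s.
With the tool pointing down it reaches from about 0.275 to 0.85 m from the base axis. Payload 5.2 kg.
Tool frame: the origin (TCP) lies midway between the tips of the shut fingers; the grasp point (between the pads) lies 19 mm behind it; z points along the fingers, x is the direction in which the jaws open and shut, and the axes are right-handed (so a half turn about z gives the same grasp; the last joint's range is limited). The gripper opens to 85 mm and grips with 20 to 120 N. Pads are 22 mm wide; open, the fingers measure 114 mm over their backs; the gripper's body (76 mm by 85 mm) begins 54 mm behind the grasp point. The pads swing forward as they close: fully open they stand 13 mm farther back than shut.
Start: joints at [64.641, 14.817, 87.949, -0, 77.235, -11.62], TCP at [0.131, 0.534, 0.231] pointing down, gripper open.
Joint ranges: [-179.93, 179.93], [-52.35, 119.4], [10.71, 147.94], [-69.91, 249.91], [12.55, 155.21], [-178.61, 178.61]. Speed limits (degrees/s): [147.25, 147.25, 180, 180, 180, 180].

### API

Orientations are given as [roll, pitch, yaw] about the fixed x, y, z axes, in that order (R = Rz(yaw) Ry(pitch) Rx(roll)).
In Python, from plant import manip gives the robot as it stands.
- The arm moves only by the tool play_rows, never from a script. Its argument "increments" is a list of rows, each an object of numbers: "grip": the gripper's target within -1 to 1 (fully open at 1, half-way at 0, shut at -1); "dx", "dy", "dz": the shift along the tool's x, y, z normalised to -1 to 1, where 1 is 1000 mm; "rx", "ry", "rz": the turn, a rotation vector about the tool's x, y, z normalised to -1 to 1, where 1 is 0.5 rad. In form: [{"grip": .., "dx": .., "dy": .., "dz": .., "rx": .., "ry": .., "rz": ..}, ...]. A call has 1 to 8 rows; each row is the pose to reach, as a shift and turn from the pose measured when the call began, along the tool's axes at that moment; what a row does not reach only later rows make up. A row lasts 1/12 s, in which the tool goes at most 41.7 mm and 7.16 degrees, less where a joint would pass 70% of its speed; a pose out of reach is approached as far as the arm can. A call with a number of a shift or a turn outside -1 to 1 is refused whole. A call with a gripper value outside its range is refused whole. The fingers move at their own pace and stop on an object; "squeeze" is the grip in N (left out, the last holds). Time passes only in rows, so rows that repeat a pose let the fingers close. It gives the time, the measured TCP pose, the force and the opening at its end, in the units of the state.
- manip.get_obs(): the state, without advancing time (a new reading comes with each control period).
- manip.camera(name): name is "side" or "top"; returns a dict with "color" (420x560x3 uint8, blue, green, red), "range_z" (420x560 float32, m along the optical axis (not along the pixel's ray), 0 where there is no reading), "intrinsics" (3x3 intrinsics, pixels), "position" and "orientation" of the camera in the world. Camera axes: x right, y up, looking along -z (the intrinsics and any distortion apply to the point x, -y, -z); pixel columns grow to the right and rows downward; lengths in m; the calibration is good to about 2 mm. A picture is of the moment at which its call begins.
- manip.sign_off(): hands the job in, once; it reports no verdict.
The state is a dict: "time_s": time; "joint_pos": joint angles; "joint_vel": joint speeds; "tau": joint torques, N m; "tool_pos": TCP position; "orientation": TCP orientation; "force": force on the tool from outside, world axes, zero at the start; "moment": the same for the moment, N m; "opening": opening from 0.0 (shut) to 1.0 (fully open).
Only numpy, scipy, OpenCV 4.12 (cv2) and the standard library are available. Lean on these libraries where they do the work, as an engineer would, in place of code of your own. Each camera call takes 0.05 s, during which the arm holds its last target.

### The job

Set up the teller's coin station: first push the blue coin tray square and flush into the corner of the aluminium fence, against both rails. Then turn the coin carousel until the red-lidded pot stands at its front, in line with the yellow arrow and on the arrow's side, facing the tray, and finish while still holding the carousel or its pot firmly with the gripper so that it stays still. Do not let go at the end, and leave the other things on the counter where they are.

Things in the scene. Friction and masses are not known exactly. Their poses are not given: they have to be found in the camera images.
- station: fixed grey base plate 260 (x) x 560 (y) x 6 mm, carrying the carousel (axis at x 0, y +165 mm) and the fence corner; may stand turned. Origin at counter height, 20 mm in -y from the plate's middle; x points away from the robot, y to its left, z up. The yellow arrow, flat on the plate at x 0, y about +10 to +40 mm, points in -y, from the carousel towards the tray's side: the carousel's front
- tray: loose blue plastic coin tray, open on top, outside 120 (x) x 150 (y) x 45 mm tall, walls 5 mm, two inner dividers running along x; 0.28 to 0.56 kg; slides on the plate. Origin at the centre of its underside, axes along its sides. At the start its origin is 20 to 55 mm from home in -x and 20 to 50 mm in +y (station axes), turned up to 0.2 rad
- fence_corner (a point): inner corner of the aluminium fence, on the plate's top (6 mm above the counter), station x +110, y -225 mm, axes as the station's. Two rails 12 mm thick, 35 mm tall: the back rail's face looks to -x and runs from here 173 mm in +y; the side rail's face looks to +y and runs from here 149 mm in -x
- tray_home (a point): fixed point on the plate's top, station x +50, y -150 mm, axes as the station's: the tray's origin lies here when it is flush against both rails, with its axes along the station's
- turntable: white carousel disc, 236 mm across, 12 mm thick, with five pots fixed on it, evenly spaced, centres 85 mm from the axis; lids from red counter-clockwise (seen from above): red, black, blue, grey, green. Origin on the axis, 24 mm above the counter; the red pot lies in its -y direction. Turns without end either way about z, about 0.06 N m drag, stays where left. A steel stub, 20 mm across, stands 30 mm up at the centre
- red_pot (a point): centre of the top of the red lid, 111 mm above the counter; moves with the carousel. Each pot is a rigid upright cylinder, 48 mm across, 75 mm tall from the disc's top, clear below and the uppermost 23 mm a coloured lid that does not turn; it can be pinched from above
- front (a point): fixed point at station x 0, y +80 mm, 111 mm above the counter: the red lid's top centre lies here when the pot stands at the front, in line with the arrow
- stamp: loose wooden hand stamp, standing, 36 mm foot, 63 mm tall, on the base plate behind the gap between carousel and tray; origin at its underside
- moistener: loose round green finger-moistener pot, 56 mm across, 26 mm tall, on the base plate on the robot's side of the gap between carousel and tray; origin at its underside
- calculator: loose black desk calculator, 140 x 95 x 20 mm, to the far left; origin at its underside
- stapler: loose red and black stapler, 120 mm long, 46 mm tall, beyond the station; origin at its underside
- mug: loose white mug, 80 mm across, 90 mm tall, to the left; origin at its underside
- ink_pad: loose ink pad, 75 x 110 x 18 mm, to the far right; origin at its underside
- coin_tube: loose brass-coloured coin roll standing on end, 40 mm across, 60 mm tall, to the right; origin at its underside
Things that resemble listed ones, but are neither listed nor needed, are in the scene too. Of the things shaped like the tray, the blue one is meant.

How it is judged:
By the outcome, as a careful person would: the job done as asked, in the order asked, and still so for the second after the job is handed in, while the arm keeps its last pose, push and grip.
It also fails if it takes over 72 s, if anything falls off the work surface, if the arm or the gripper's body presses on something with over 40 N, if the wrist force passes 120 N, or if a joint passes its speed limit or range.

## Working session

There is one attempt and no reset: what is moved stays moved. The work goes in short steps, Python scripts to look and compute and a tool call to move; the robot and the scene stay as the last step left them, time stands still between calls to the robot, and variables do not carry over. Pictures are saved under pics/ and viewed, and the job is handed in when it is done.

Besides the shell and the picture viewer there is one more tool, called after "Request:" as name([rows], argument=value, ...), one row to a line, values as JSON. play_rows: Moves the arm, as the interface text tells. Its arguments: {"type":"object","properties":{"increments":{"type":"array"},"squeeze":{"type":"number"}},"required":["increments"]}

```bash
mkdir -p pics; ls; python3 - <<'E'
from plant import manip
import cv2,json
print(manip.get_obs())
import numpy as np
for n in("top","side"):
    c=manip.camera(n); cv2.imwrite(f"pics/{n}0.png",c["color"]); print(n,c["intrinsics"],c["position"],c["orientation"],[k for k in c])
    np.savez(f"{n}0.npz",**{k:np.array(v) for k,v in c.items()})
E
```

```text
pics
{'time_s': 0.0, 'joint_pos': array([ 6.46420237e+01,  1.48603532e+01,  8.80109519e+01, -3.92876594e-06,
        7.72360525e+01, -1.16183831e+01]), 'joint_vel': array([-0.02112752,  0.03742068,  0.05342455,  0.07732172,  0.12559921,
       -0.15453107]), 'tau': array([ 2.37973341e-03, -4.46041632e+01, -2.90572071e+01,  1.83236176e-05,
        1.18837584e-02, -8.44310392e-06]), 'tool_pos': array([0.1303628 , 0.53377766, 0.23046532]), 'orientation': array([-1.79978383e+02,  1.05158627e-01,  7.62604274e+01]), 'force': array([-0.09271862,  0.42996825,  0.49506221]), 'moment': array([-0.00942838,  0.02407908, -0.03949548]), 'opening': 1.0000178781414355}
top [[463.76129925   0.         273.6885996 ]
 [  0.         463.76129925 204.9538344 ]
 [  0.           0.           1.        ]] [0.42190796 0.0128286  1.21859602] [  3.94221069  -0.69134544 -91.60405482] ['color', 'range_z', 'intrinsics', 'position', 'orientation']
side [[435.61873501   0.         277.61205656]
 [  0.         435.61873501 220.41908646]
 [  0.           0.           1.        ]] [ 0.32235531 -0.90812132  1.11201845] [ 41.91191076  -0.91635363 -11.99597209] ['color', 'range_z', 'intrinsics', 'position', 'orientation']
```

View pics/top0.png

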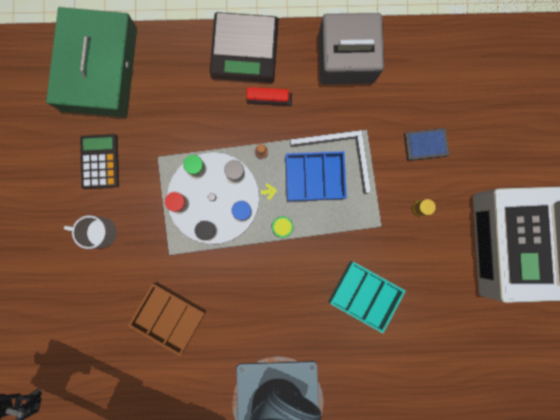

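View pics/side0.png

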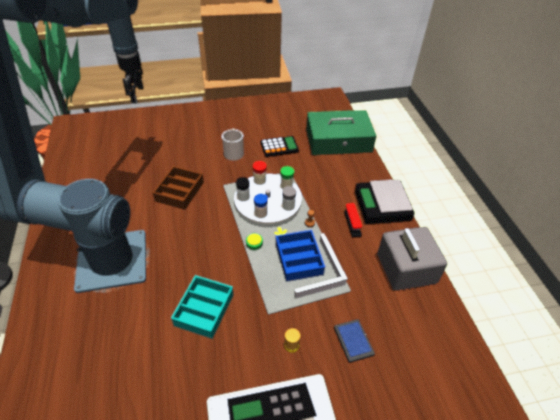

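The top view shows the plate centred near (270,190). The carousel is at (212,197), with red at (175,202) almost opposite the arrow at (269,191). The blue tray is at (316,177) and the fence corner near (362,135). Next I'll enlarge it.

```bash
cat > h.py <<'E'
import numpy as np,cv2
from scipy.spatial.transform import Rotation as R
def snap(n,tag):
    from plant import manip
    c=manip.camera(n); c={k:np.array(v) for k,v in c.items()}
    np.savez(f"{tag}.npz",**c); return c
def load(t): return dict(np.load(f"{t}.npz"))
def rot(c): return R.from_euler('xyz',c['orientation'],degrees=True).as_matrix()
def ray(c,u,v):
    K=c['intrinsics']; d=np.array([(u-K[0,2])/K[0,0],-(v-K[1,2])/K[1,1],-1.]); return rot(c)@d
def atz(c,u,v,z):
    d=ray(c,u,v); return c['position']+d*(z-c['position'][2])/d[2]
def proj(c,p):
    q=rot(c).T@(np.asarray(p)-c['position']); K=c['intrinsics']; return K[0,2]+K[0,0]*q[0]/-q[2], K[1,2]-K[1,1]*q[1]/-q[2]
def cloud(c):
    K=c['intrinsics'];h,w=c['range_z'].shape;u,v=np.meshgrid(np.arange(w),np.arange(h));z=c['range_z'].astype(float)
    P=np.stack([(u-K[0,2])/K[0,0]*z,-(v-K[1,2])/K[1,1]*z,-z],-1)@rot(c).T+c['position']; P[z==0]=np.nan; return P
def crop(c,x0,y0,x1,y1,s,f,step=10):
    im=cv2.resize(c['color'][y0:y1,x0:x1],None,fx=s,fy=s,interpolation=cv2.INTER_CUBIC)
    for x in range((x0//step+1)*step,x1,step): cv2.putText(im,str(x),((x-x0)*s,8),0,.3,(255,255,255)); cv2.line(im,((x-x0)*s,10),((x-x0)*s,15),(255,255,255))
    for y in range((y0//step+1)*step,y1,step): cv2.putText(im,str(y),(0,(y-y0)*s),0,.3,(255,255,255))
    cv2.imwrite(f,im)
E
python3 - <<'E'
from h import *
c=load("top0")
crop(c,150,120,290,260,4,"pics/a1.png"); crop(c,260,115,400,255,4,"pics/a2.png")
P=cloud(c)
for u,v in [(175,202),(212,197),(234,170),(316,200),(350,200),(330,137),(282,227),(261,150),(450,100)]: print(u,v,P[v,u].round(4))
E
```

```text
175 202 [0.5111 0.2324 0.1131]
212 197 [0.5254 0.1503 0.0614]
234 170 [0.5843 0.0902 0.1132]
316 200 [ 0.5152 -0.1157  0.0047]
350 200 [ 0.5126 -0.205   0.006 ]
330 137 [ 0.6736 -0.1532  0.0432]
282 227 [ 0.4463 -0.0236  0.0279]
261 150 [0.6398 0.0247 0.0674]
450 100 [ 0.7763 -0.4874 -0.0034]
```

View pics/a1.png

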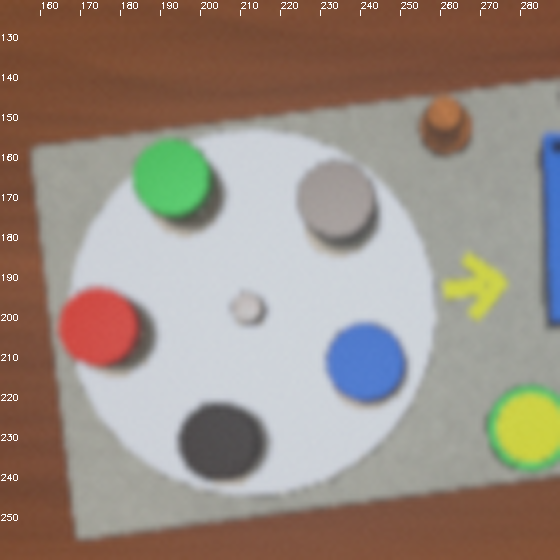

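View pics/a2.png

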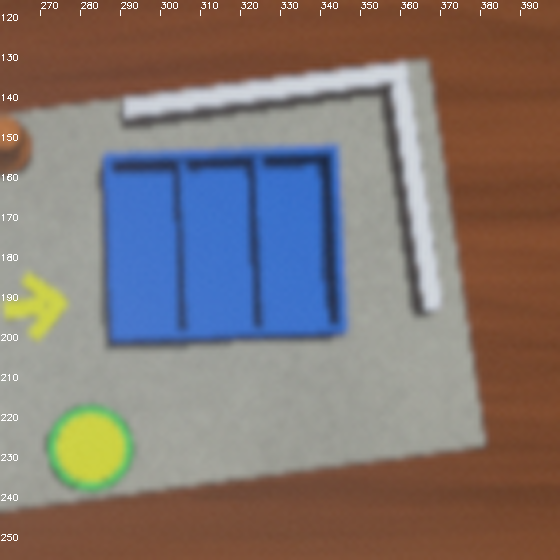

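```bash
cat > fit.py <<'E'
from h import *
from scipy.optimize import least_squares
c=load("top0")
obs=[((158,157),(.13,.3,.006)),((169.3,254.5),(-.13,.3,.006)),((367,130),(.13,-.26,.006)),((381,226),(-.13,-.26,.006))]
def S(p):
    return lambda q:np.array([p[0]+np.cos(p[2])*q[0]-np.sin(p[2])*q[1],p[1]+np.sin(p[2])*q[0]+np.cos(p[2])*q[1],q[2]])
def res(p): return np.concatenate([np.subtract(proj(c,S(p)(q)),uv) for uv,q in obs])
r=least_squares(res,[.54,0,.1]); p=r.x; print("station",p,np.degrees(p[2]),r.fun.round(2))
L=[(174.5,201.75),(205.3,230.3),(241.5,210.8),(234,169.8),(193,164.3)]
W=np.array([atz(c,u,v,.111)[:2] for u,v in L]); print("pots",W.round(4),"mean",W.mean(0), "axis by station",S(p)((0,.165,0)))
print("stub",atz(c,212,197,.066))
a=[np.degrees(np.arctan2(*(w-W.mean(0))[::-1]))-72*i for i,w in enumerate(W)]; print(np.mod(a,360), "front dir",np.degrees(p[2])-90)
for nm,q in dict(fc=(.11,-.225,.041),be=(.11,-.225+.173,.041),se=(.11-.149,-.225,.041),front=(0,.08,.111),axis=(0,.165,.036)).items(): print(nm,S(p)(q).round(4),np.round(proj(c,S(p)(q)),1))
# tray by depth
P=cloud(c); im=c['color'].astype(int)
for n in []: pass
E
python3 fit.py
```

```text
station [ 0.5429798  -0.01348385  0.10443113] 5.98346288497949 [-0.66 -0.45 -0.4   0.46  0.32 -0.57  0.76  0.5 ]
pots [[0.5119 0.234 ]
 [0.4418 0.1618]
 [0.4859 0.0746]
 [0.5851 0.0904]
 [0.601  0.1885]] mean [0.52515856 0.14985624] axis by station [0.52577997 0.15061723 0.        ]
stub [0.52494239 0.14972628 0.066     ]
[98.92357424 99.8437111  98.4563171  99.21593461 98.98104857] front dir -84.01653711502051
fc [ 0.6758 -0.2258  0.041 ] [357.9 135.6]
be [ 0.6578 -0.0537  0.041 ] [291.5 144.2]
se [ 0.5276 -0.2413  0.041 ] [366.3 192.7]
front [0.5346 0.0661 0.111 ] [244.6 190.4]
axis [0.5258 0.1506 0.036 ] [213.1 197.7]
```

```bash
cat > tray.py <<'E'
from fit import *
import sys
def tray(c,pix,p=p):
    # pix: TL,TR,BR,BL rim outer; tray frame x +-.06,y +-.075, z .051
    m=[(.06,.075),(.06,-.075),(-.06,-.075),(-.06,.075)]
    f=lambda t:np.concatenate([np.subtract(proj(c,S(t)((*q,.051))),uv) for q,uv in zip(m,pix)])
    r=least_squares(f,[.55,-.1,.1]); t=r.x
    d=t[:2]-p[:2]; cs,sn=np.cos(p[2]),np.sin(p[2])
    st=np.array([cs*d[0]+sn*d[1],-sn*d[0]+cs*d[1]]); print("tray world",t.round(4),"station xy",st.round(4),"rel home mm",((st-[.05,-.15])*1000).round(1),"turn deg",np.degrees(t[2]-p[2]).round(2),"res",r.fun.round(2)); return t
cat=None
E
cat > mv.py <<'E'
# usage: mv.py x y z yaw  -> increments from current pose
import sys,numpy as np
from scipy.spatial.transform import Rotation as R
from plant import manip
o=manip.get_obs(); Rc=R.from_euler('xyz',o['orientation'],degrees=True)
x,y,z,yaw=map(float,sys.argv[1:5])
t=Rc.inv().apply(np.array([x,y,z])-o['tool_pos']); rv=(Rc.inv()*R.from_euler('xyz',[180,0,yaw],degrees=True)).as_rotvec()/.5
print("t",round(o['time_s'],2),"d",t.round(4),"r",rv.round(4),"F",o['force'].round(1),"pos",o['tool_pos'].round(4),o['orientation'].round(2),"op",round(o['opening'],3),"j",o['joint_pos'].round(0))
E
python3 - <<'E'
from tray import *
t=tray(c,[(286,154.3),(344.3,151.8),(346.5,198.3),(287.3,200.5)])
for q in [(-.06-.05,0,.02),(-.06-.02,0,.02),(0,.075+.04,.02)]: print("pt",S(t)(q))
E
python3 mv.py .42 -.1 .2 50
```

```text
station [ 0.5429798  -0.01348385  0.10443113] 5.98346288497949 [-0.66 -0.45 -0.4   0.46  0.32 -0.57  0.76  0.5 ]
pots [[0.5119 0.234 ]
 [0.4418 0.1618]
 [0.4859 0.0746]
 [0.5851 0.0904]
 [0.601  0.1885]] mean [0.52515856 0.14985624] axis by station [0.52577997 0.15061723 0.        ]
stub [0.52494239 0.14972628 0.066     ]
[98.92357424 99.8437111  98.4563171  99.21593461 98.98104857] front dir -84.01653711502051
fc [ 0.6758 -0.2258  0.041 ] [357.9 135.6]
be [ 0.6578 -0.0537  0.041 ] [291.5 144.2]
se [ 0.5276 -0.2413  0.041 ] [366.3 192.7]
front [0.5346 0.0661 0.111 ] [244.6 190.4]
axis [0.5258 0.1506 0.036 ] [213.1 197.7]
tray world [ 0.5723 -0.113   0.0096] station xy [ 0.0188 -0.102 ] rel home mm [-31.2  48. ] turn deg -5.43 res [-0.4  -0.52  0.08 -0.08  0.16  0.31  0.17  0.28]
pt [ 0.46229614 -0.11407479  0.02      ]
pt [ 0.49229474 -0.11378591  0.02      ]
pt [0.57118368 0.00197909 0.02      ]
t 0.1 d [-0.5469  0.4319  0.0313] r [0.     0.0033 0.9166] F [ 1.   0.5 -0.3] pos [0.1304 0.5339 0.2306] [-1.7998e+02  9.0000e-02  7.6260e+01] op 1.003 j [ 65.  15.  88.   0.  77. -12.]
```

Request:
play_rows([
  {"grip": -1,"dx": -0.03,"dy": 0.024,"dz": 0,"rz": 0.1},
  {"grip": -1,"dx": -0.06,"dy": 0.048,"dz": 0,"rz": 0.3},
  {"grip": -1,"dx": -0.09,"dy": 0.072,"dz": 0,"rz": 0.5},
  {"grip": -1,"dx": -0.12,"dy": 0.096,"dz": 0,"rz": 0.7},
  {"grip": -1,"dx": -0.15,"dy": 0.12,"dz": 0,"rz": 0.8},
  {"grip": -1,"dx": -0.18,"dy": 0.144,"dz": 0,"rz": 0.9},
  {"grip": -1,"dx": -0.21,"dy": 0.168,"dz": 0,"rz": 0.95},
  {"grip": -1,"dx": -0.24,"dy": 0.192,"dz": 0,"rz": 0.95},
])

```text
invalid input
```

```bash
python3 mv.py .44 -.115 .2 25
```

```text
t 0.1 d [-0.5567  0.4549  0.0313] r [8.0000e-04 3.3000e-03 1.7893e+00] F [ 1.   0.5 -0.3] pos [0.1304 0.5339 0.2306] [-1.7998e+02  9.0000e-02  7.6260e+01] op 1.003 j [ 65.  15.  88.   0.  77. -12.]
```

Request:
play_rows([
  {"grip": -1,"dx": -0.03,"dy": 0.024,"dz": 0,"rx": 0,"ry": 0,"rz": 0.1},
  {"grip": -1,"dx": -0.06,"dy": 0.048,"dz": 0,"rx": 0,"ry": 0,"rz": 0.3},
  {"grip": -1,"dx": -0.09,"dy": 0.072,"dz": 0,"rx": 0,"ry": 0,"rz": 0.5},
  {"grip": -1,"dx": -0.12,"dy": 0.096,"dz": 0,"rx": 0,"ry": 0,"rz": 0.7},
  {"grip": -1,"dx": -0.15,"dy": 0.12,"dz": 0,"rx": 0,"ry": 0,"rz": 0.8},
  {"grip": -1,"dx": -0.18,"dy": 0.144,"dz": 0,"rx": 0,"ry": 0,"rz": 0.9},
  {"grip": -1,"dx": -0.21,"dy": 0.168,"dz": 0,"rx": 0,"ry": 0,"rz": 0.95},
  {"grip": -1,"dx": -0.24,"dy": 0.192,"dz": 0,"rx": 0,"ry": 0,"rz": 0.95},
], squeeze=40)

```text
time_s: 0.77
tool_pos: [0.2598, 0.2534, 0.2307]
orientation: [180.0, 0.1, 49.0]
force: [1.5, 0.2, 0.5]
opening: -0.001
```

```bash
python3 mv.py .44 -.115 .2 25
```

```text
t 0.77 d [-0.1598  0.3776  0.0311] r [0.0017 0.0032 0.8381] F [1.5 0.2 0.5] pos [0.2598 0.2534 0.2307] [1.7997e+02 1.0000e-01 4.9010e+01] op -0.001 j [ 27.  -5. 110.  -0.  75. -22.]
```

Request:
play_rows([
  {"grip": -1,"dx": -0.016,"dy": 0.037,"dz": 0,"rx": 0,"ry": 0,"rz": 0.2},
  {"grip": -1,"dx": -0.032,"dy": 0.074,"dz": 0,"rx": 0,"ry": 0,"rz": 0.4},
  {"grip": -1,"dx": -0.048,"dy": 0.111,"dz": 0,"rx": 0,"ry": 0,"rz": 0.6},
  {"grip": -1,"dx": -0.064,"dy": 0.148,"dz": 0,"rx": 0,"ry": 0,"rz": 0.8},
  {"grip": -1,"dx": -0.08,"dy": 0.185,"dz": 0,"rx": 0,"ry": 0,"rz": 0.9},
  {"grip": -1,"dx": -0.096,"dy": 0.222,"dz": 0,"rx": 0,"ry": 0,"rz": 0.95},
  {"grip": -1,"dx": -0.112,"dy": 0.259,"dz": 0,"rx": 0,"ry": 0,"rz": 0.95},
  {"grip": -1,"dx": -0.125,"dy": 0.296,"dz": 0,"rx": 0,"ry": 0,"rz": 0.95},
])

```text
time_s: 1.43
tool_pos: [0.4012, -0.0373, 0.2309]
orientation: [179.9, 0.1, 21.7]
force: [0.7, 0.8, -0.1]
opening: 0.001
```

```bash
python3 mv.py .452 -.114 .12 6
```

```text
t 1.43 d [0.019  0.0899 0.111 ] r [0.0026 0.0025 0.549 ] F [ 0.7  0.8 -0.1] pos [ 0.4012 -0.0373  0.2309] [1.7994e+02 8.0000e-02 2.1730e+01] op 0.001 j [-21.  -1. 106.  -0.  75. -43.]
```

Request:
play_rows([
  {"grip": -1,"dx": 0.006,"dy": 0.03,"dz": 0.02,"rx": 0,"ry": 0,"rz": 0.2},
  {"grip": -1,"dx": 0.013,"dy": 0.06,"dz": 0.05,"rx": 0,"ry": 0,"rz": 0.4},
  {"grip": -1,"dx": 0.019,"dy": 0.09,"dz": 0.08,"rx": 0,"ry": 0,"rz": 0.55},
  {"grip": -1,"dx": 0.019,"dy": 0.09,"dz": 0.11,"rx": 0,"ry": 0,"rz": 0.55},
  {"grip": -1,"dx": 0.019,"dy": 0.09,"dz": 0.14,"rx": 0,"ry": 0,"rz": 0.55},
  {"grip": -1,"dx": 0.019,"dy": 0.09,"dz": 0.17,"rx": 0,"ry": 0,"rz": 0.55},
  {"grip": -1,"dx": 0.019,"dy": 0.09,"dz": 0.2,"rx": 0,"ry": 0,"rz": 0.55},
  {"grip": -1,"dx": 0.019,"dy": 0.09,"dz": 0.205,"rx": 0,"ry": 0,"rz": 0.55},
])

```text
time_s: 2.1
tool_pos: [0.4484, -0.1126, 0.0217]
orientation: [-179.8, 0.5, 5.9]
force: [-0.9, 0.5, 0.1]
opening: 0.001
```

```bash
python3 mv.py .5 -.114 .025 6; python3 -c "
from tray import *
print(S(p)((-.01,-.15,0)), S(t:=p)((-.02,-.102,0)))"|tail -1
```

```text
t 2.1 d [ 0.0511  0.0067 -0.0038] r [-0.0072  0.0173 -0.0021] F [-0.9  0.5  0.1] pos [ 0.4484 -0.1126  0.0217] [-179.79    0.49    5.94] op 0.001 j [-28.  21. 114.  -0.  45. -34.]
[ 0.54867049 -0.16370907  0.        ] [ 0.53372139 -0.11701299  0.        ]
```

Request:
play_rows([
  {"grip": -1,"dx": 0.015,"dy": 0.013,"dz": 0,"rx": 0,"ry": 0,"rz": 0},
  {"grip": -1,"dx": 0.03,"dy": 0.013,"dz": 0,"rx": 0,"ry": 0,"rz": 0},
  {"grip": -1,"dx": 0.04,"dy": 0.013,"dz": 0,"rx": 0,"ry": 0,"rz": 0},
  {"grip": -1,"dx": 0.046,"dy": 0.013,"dz": 0,"rx": 0,"ry": 0,"rz": 0},
  {"grip": -1,"dx": 0.052,"dy": 0.013,"dz": 0,"rx": 0,"ry": 0,"rz": 0},
  {"grip": -1,"dx": 0.058,"dy": 0.013,"dz": 0,"rx": 0,"ry": 0,"rz": 0},
  {"grip": -1,"dx": 0.062,"dy": 0.013,"dz": 0,"rx": 0,"ry": 0,"rz": 0},
  {"grip": -1,"dx": 0.066,"dy": 0.013,"dz": 0,"rx": 0,"ry": 0,"rz": 0},
])

```text
time_s: 2.77
tool_pos: [0.5146, -0.1184, 0.0213]
orientation: [-179.8, 0.6, 6.0]
force: [-6.6, -0.4, 5.1]
opening: 0.002
```

```bash
python3 mv.py .5 -.114 .025 6; python3 -c "
from h import *
c=snap('top','top1'); crop(c,260,115,400,255,4,'pics/b1.png')"
```

```text
t 2.77 d [-0.0141 -0.0059 -0.0035] r [-0.0079  0.0207 -0.001 ] F [-6.6 -0.4  5.1] pos [ 0.5146 -0.1184  0.0213] [-179.77    0.59    5.97] op 0.002 j [-25.  26. 104.  -0.  50. -31.]
```

View pics/b1.png

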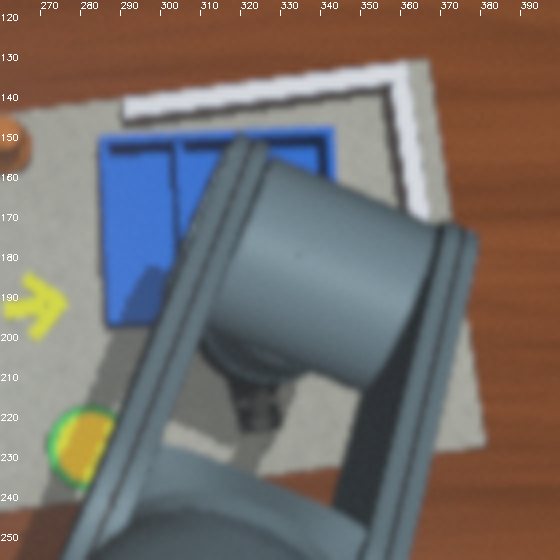

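Request:
play_rows([
  {"grip": -1,"dx": 0.004,"dy": 0,"dz": 0,"rx": 0,"ry": 0,"rz": 0},
  {"grip": -1,"dx": 0.007,"dy": 0,"dz": 0,"rx": 0,"ry": 0,"rz": 0},
  {"grip": -1,"dx": 0.01,"dy": 0,"dz": 0,"rx": 0,"ry": 0,"rz": 0},
  {"grip": -1,"dx": 0.012,"dy": 0,"dz": 0,"rx": 0,"ry": 0,"rz": 0},
  {"grip": -1,"dx": 0.014,"dy": 0,"dz": 0,"rx": 0,"ry": 0,"rz": 0},
])

```text
time_s: 3.23
tool_pos: [0.5287, -0.117, 0.0212]
orientation: [-179.8, 0.6, 6.0]
force: [-11.8, -3.4, 9.4]
opening: -0.002
```

```bash
python3 mv.py .5 -.114 .025 6; python3 -c "
from h import *
c=snap('top','top2'); crop(c,260,115,400,255,4,'pics/b2.png')"
```

```text
t 3.23 d [-0.0282 -0.006  -0.0035] r [-0.0078  0.0223 -0.0007] F [-11.8  -3.4   9.4] pos [ 0.5287 -0.117   0.0212] [-179.78    0.64    5.98] op -0.002 j [-24.  28. 103.  -0.  51. -30.]
```

View pics/b2.png

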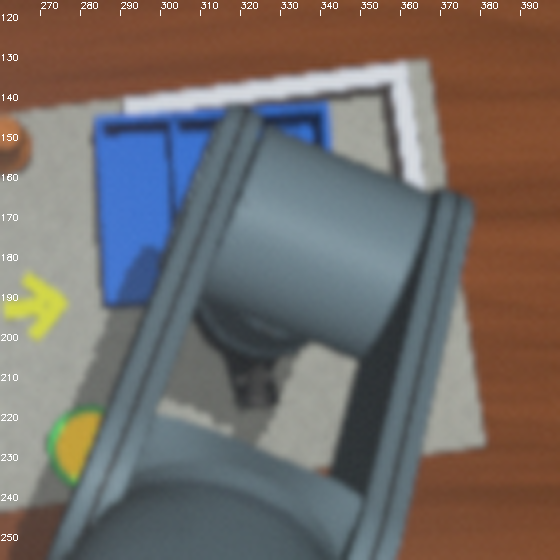

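Request:
play_rows([
  {"grip": -1,"dx": 0.002,"dy": 0,"dz": 0,"rx": 0,"ry": 0,"rz": 0},
  {"grip": -1,"dx": 0.004,"dy": 0,"dz": 0,"rx": 0,"ry": 0,"rz": 0},
  {"grip": -1,"dx": 0.006,"dy": 0,"dz": 0,"rx": 0,"ry": 0,"rz": 0},
  {"grip": -1,"dx": 0.007,"dy": 0,"dz": 0,"rx": 0,"ry": 0,"rz": 0},
])

```text
time_s: 3.62
tool_pos: [0.5288, -0.1169, 0.0212]
orientation: [-179.7, 1.5, 6.1]
force: [-30.4, -9.7, 23.3]
opening: -0.003
```

```bash
python3 mv.py .5 -.114 .025 6; python3 -c "
from h import *
c=snap('top','top2'); crop(c,260,115,400,255,4,'pics/b3.png')
c=snap('side','side2'); crop(c,220,170,360,310,4,'pics/b3s.png')"
```

```text
t 3.62 d [-0.0284 -0.006  -0.0031] r [-0.0108  0.0507  0.0028] F [-30.4  -9.7  23.3] pos [ 0.5288 -0.1169  0.0212] [-179.69    1.45    6.08] op -0.003 j [-24.  28. 102.  -1.  52. -30.]
```

View pics/b3.png

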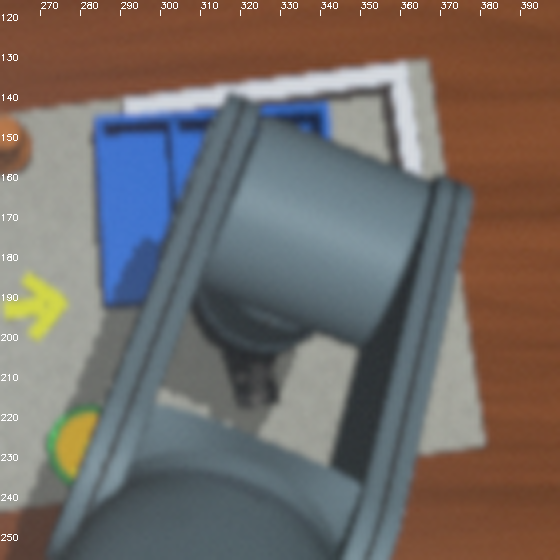

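View pics/b3s.png

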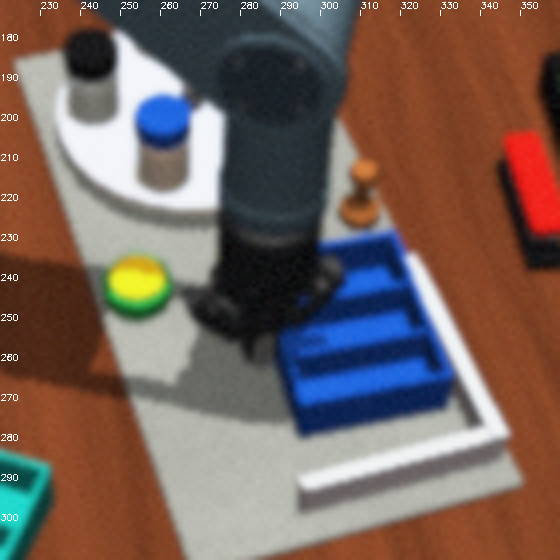

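The tray's left far corner has reached the back rail, but the tray has stuck. The push force is 30 N with 23 N upwards, which suggests the gripper's knuckles are resting on the rim. I'll back off, turn the tool 90° so its narrow side faces the wall, and push higher up.

Request:
play_rows([
  {"grip": -1,"dx": -0.01,"dy": 0,"dz": 0,"rx": 0,"ry": 0,"rz": 0},
  {"grip": -1,"dx": -0.04,"dy": 0.005,"dz": 0,"rx": 0,"ry": 0,"rz": 0},
  {"grip": -1,"dx": -0.06,"dy": 0.015,"dz": -0.04,"rx": 0,"ry": -0.05,"rz": 0.2},
  {"grip": -1,"dx": -0.06,"dy": 0.015,"dz": -0.06,"rx": 0,"ry": -0.05,"rz": 0.4},
  {"grip": -1,"dx": -0.06,"dy": 0.015,"dz": -0.06,"rx": 0,"ry": -0.05,"rz": 0.6},
  {"grip": -1,"dx": -0.06,"dy": 0.015,"dz": -0.06,"rx": 0,"ry": -0.05,"rz": 0.8},
  {"grip": -1,"dx": -0.06,"dy": 0.015,"dz": -0.06,"rx": 0,"ry": -0.05,"rz": 1},
  {"grip": -1,"dx": -0.06,"dy": 0.015,"dz": -0.06,"rx": 0,"ry": -0.05,"rz": 1},
])

```text
time_s: 4.38
tool_pos: [0.4733, -0.1387, 0.0831]
orientation: [179.2, 2.6, -22.8]
force: [0.2, 0.2, 0.5]
opening: -0.0
```

Request:
play_rows([
  {"grip": -1,"dx": 0,"dy": 0,"dz": 0,"rx": 0,"ry": 0,"rz": 0.25},
  {"grip": -1,"dx": 0,"dy": 0,"dz": 0,"rx": 0,"ry": 0,"rz": 0.5},
  {"grip": -1,"dx": 0,"dy": 0,"dz": 0,"rx": 0,"ry": 0,"rz": 0.75},
  {"grip": -1,"dx": 0,"dy": 0,"dz": 0,"rx": 0,"ry": 0,"rz": 1},
  {"grip": -1,"dx": 0,"dy": 0,"dz": 0,"rx": 0,"ry": 0,"rz": 1},
])

```text
time_s: 4.8
tool_pos: [0.474, -0.1388, 0.083]
orientation: [178.1, 1.9, -51.6]
force: [0.2, -0.3, 0.8]
opening: 0.0
```

```bash
python3 -c "
from h import *
c=snap('top','top3'); crop(c,260,115,400,255,4,'pics/b4.png')
c=snap('side','side3'); crop(c,220,170,360,310,4,'pics/b4s.png')";  python3 mv.py .45 -.13 .1 -84
```

```text
t 4.9 d [-0.0223  0.0135 -0.0158] r [0.0832 0.0464 1.1472] F [-0.  -0.9 -1. ] pos [ 0.4738 -0.1388  0.083 ] [178.12   1.92 -51.16] op 0.001 j [-29.  20. 105.  -1.  58.  23.]
```

View pics/b4.png

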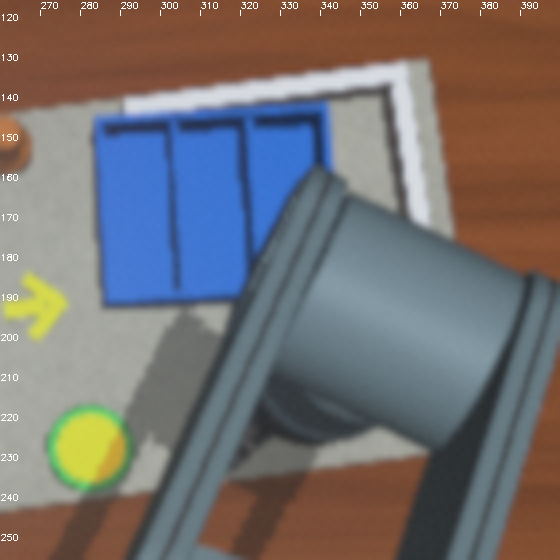

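View pics/b4s.png

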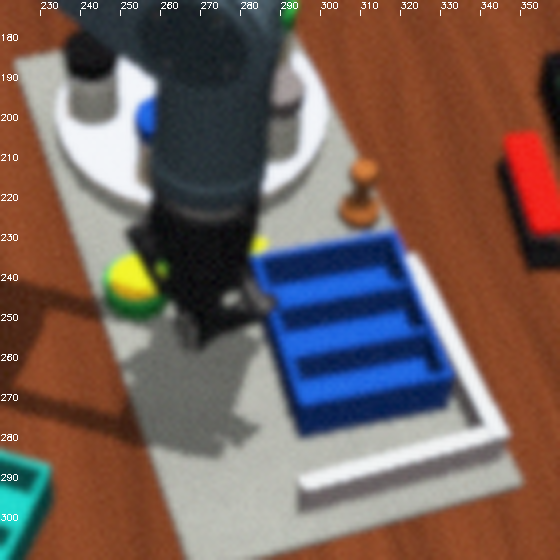

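```bash
python3 -c "
from tray import *
c=load('top3'); t=tray(c,[(283.6,144.2),(342,140.8),(344.3,187.5),(286,191.5)])
print('push start',S(t)((-.06-.04,-.01,0)),'contact',S(t)((-.06-.011,-.01,0)))
q=atz(c,283.6,144.2,.051)
" | tail -2; python3 mv.py .46 -.125 .035 -84
```

```text
tray world [ 0.5986 -0.1087  0.029 ] station xy [ 0.0454 -0.1005] rel home mm [-4.6 49.5] turn deg -4.32 res [-0.43  0.   -0.19  0.23  0.68  0.24 -0.06 -0.47]
push start [ 0.49889705 -0.12159278  0.        ] contact [ 0.52788487 -0.12075233  0.        ]
t 4.9 d [-0.0177  0.0005  0.0487] r [0.0832 0.0464 1.1472] F [-0.  -0.9 -1. ] pos [ 0.4738 -0.1388  0.083 ] [178.12   1.92 -51.16] op 0.001 j [-29.  20. 105.  -1.  58.  23.]
```

Request:
play_rows([
  {"grip": -1,"dx": -0.01,"dy": 0,"dz": 0,"rx": 0.04,"ry": 0.02,"rz": 0.25},
  {"grip": -1,"dx": -0.018,"dy": 0,"dz": 0,"rx": 0.08,"ry": 0.045,"rz": 0.5},
  {"grip": -1,"dx": -0.018,"dy": 0,"dz": 0.01,"rx": 0.08,"ry": 0.045,"rz": 0.75},
  {"grip": -1,"dx": -0.018,"dy": 0,"dz": 0.02,"rx": 0.08,"ry": 0.045,"rz": 1},
  {"grip": -1,"dx": -0.018,"dy": 0,"dz": 0.03,"rx": 0.08,"ry": 0.045,"rz": 1},
])

```text
time_s: 5.32
tool_pos: [0.4614, -0.1246, 0.0536]
orientation: [-180.0, 0.1, -79.9]
force: [0.6, -0.3, 0.2]
opening: -0.002
```

```bash
python3 mv.py .515 -.12 .034 -84
```

```text
t 5.32 d [ 0.005  -0.0536  0.0196] r [0.     0.0021 0.1445] F [ 0.6 -0.3  0.2] pos [ 0.4614 -0.1246  0.0536] [-1.800e+02  6.000e-02 -7.986e+01] op -0.002 j [-29.  19. 111.   0.  50.  51.]
```

Request:
play_rows([
  {"grip": -1,"dx": 0.005,"dy": -0.01,"dz": 0.02,"rx": 0,"ry": 0,"rz": 0.145},
  {"grip": -1,"dx": 0.005,"dy": -0.025,"dz": 0.02,"rx": 0,"ry": 0,"rz": 0.145},
  {"grip": -1,"dx": 0.005,"dy": -0.04,"dz": 0.02,"rx": 0,"ry": 0,"rz": 0.145},
  {"grip": -1,"dx": 0.005,"dy": -0.054,"dz": 0.02,"rx": 0,"ry": 0,"rz": 0.145},
  {"grip": -1,"dx": 0.005,"dy": -0.06,"dz": 0.02,"rx": 0,"ry": 0,"rz": 0.145},
  {"grip": -1,"dx": 0.005,"dy": -0.064,"dz": 0.02,"rx": 0,"ry": 0,"rz": 0.145},
  {"grip": -1,"dx": 0.005,"dy": -0.067,"dz": 0.02,"rx": 0,"ry": 0,"rz": 0.145},
])

```text
time_s: 5.9
tool_pos: [0.5282, -0.1175, 0.0335]
orientation: [180.0, 0.1, -83.9]
force: [0.5, 0.4, -0.5]
opening: 0.0
```

```bash
python3 mv.py .53 -.12 .034 -84
```

```text
t 5.9 d [ 0.0027 -0.0015 -0.0005] r [0.0008 0.0024 0.0045] F [ 0.5  0.4 -0.5] pos [ 0.5282 -0.1175  0.0335] [ 1.7998e+02  7.0000e-02 -8.3870e+01] op 0.0 j [-24.  26. 103.   0.  51.  59.]
```

Request:
play_rows([
  {"grip": -1,"dx": 0,"dy": -0.003,"dz": 0,"rx": 0,"ry": 0,"rz": 0},
  {"grip": -1,"dx": 0,"dy": -0.006,"dz": 0,"rx": 0,"ry": 0,"rz": 0},
  {"grip": -1,"dx": 0,"dy": -0.008,"dz": 0,"rx": 0,"ry": 0,"rz": 0},
  {"grip": -1,"dx": 0,"dy": -0.01,"dz": 0,"rx": 0,"ry": 0,"rz": 0},
])

```text
time_s: 6.23
tool_pos: [0.532, -0.1168, 0.0333]
orientation: [179.3, 0.1, -83.7]
force: [-24.3, -8.2, 18.8]
opening: -0.0
```

```bash
python3 mv.py .53 -.12 .034 -84;python3 -c "
from h import *
c=snap('top','top4'); crop(c,260,115,400,255,4,'pics/b5.png')"
```

```text
t 6.23 d [ 0.0029  0.0023 -0.0007] r [0.0255 0.005  0.009 ] F [-24.3  -8.2  18.8] pos [ 0.532  -0.1168  0.0333] [ 1.7927e+02  1.5000e-01 -8.3740e+01] op -0.0 j [-24.  27. 101.  -0.  52.  60.]
```

View pics/b5.png

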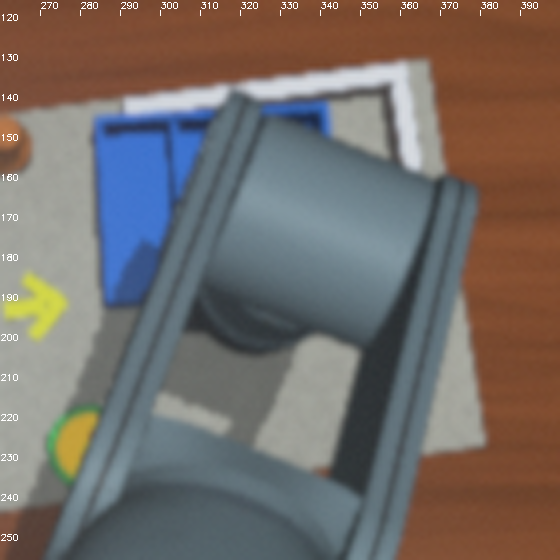

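The tray is still jammed. Fz is about 0.78 of the push, so sticking pads are pressing it down as the arm complies. I'll push farther right for more leverage and ease the tool upward while pushing.

Request:
play_rows([
  {"grip": -1,"dx": 0,"dy": 0.02,"dz": 0,"rx": 0,"ry": 0,"rz": 0},
  {"grip": -1,"dx": 0.02,"dy": 0.03,"dz": 0,"rx": 0,"ry": 0,"rz": 0},
  {"grip": -1,"dx": 0.044,"dy": 0.03,"dz": 0,"rx": 0.02,"ry": 0,"rz": 0},
  {"grip": -1,"dx": 0.044,"dy": 0.02,"dz": 0,"rx": 0.02,"ry": 0,"rz": 0},
  {"grip": -1,"dx": 0.044,"dy": 0.012,"dz": 0,"rx": 0.02,"ry": 0,"rz": 0},
])

```text
time_s: 6.7
tool_pos: [0.5251, -0.1632, 0.0337]
orientation: [179.9, 0.1, -83.9]
force: [0.5, 0.4, 0.6]
opening: -0.001
```

```bash
python3 mv.py .53 -.164 .030 -84
```

```text
t 6.7 d [ 0.0013 -0.0048  0.0036] r [0.0044 0.0046 0.0035] F [0.5 0.4 0.6] pos [ 0.5251 -0.1632  0.0337] [ 1.7987e+02  1.3000e-01 -8.3900e+01] op -0.001 j [-29.  27. 101.   0.  52.  55.]
```

Request:
play_rows([
  {"grip": -1,"dx": 0,"dy": -0.006,"dz": 0,"rx": 0,"ry": 0,"rz": 0},
  {"grip": -1,"dx": 0,"dy": -0.009,"dz": -0.001,"rx": 0,"ry": 0,"rz": 0},
  {"grip": -1,"dx": 0,"dy": -0.012,"dz": -0.002,"rx": 0,"ry": 0,"rz": 0},
  {"grip": -1,"dx": 0,"dy": -0.014,"dz": -0.003,"rx": 0,"ry": 0,"rz": 0},
])

```text
time_s: 7.03
tool_pos: [0.5387, -0.1609, 0.0363]
orientation: [179.8, 0.2, -83.8]
force: [-2.3, -0.4, -1.8]
opening: 0.001
```

```bash
python3 mv.py .53 -.164 .030 -84
```

```text
t 7.03 d [0.0022 0.0089 0.0063] r [0.0077 0.0061 0.006 ] F [-2.3 -0.4 -1.8] pos [ 0.5387 -0.1609  0.0363] [ 1.7978e+02  1.7000e-01 -8.3830e+01] op 0.001 j [-28.  28.  99.   0.  53.  56.]
```

Request:
play_rows([
  {"grip": -1,"dx": 0,"dy": -0.002,"dz": 0,"rx": 0,"ry": 0,"rz": 0},
  {"grip": -1,"dx": 0,"dy": -0.004,"dz": -0.001,"rx": 0,"ry": 0,"rz": 0},
  {"grip": -1,"dx": 0,"dy": -0.006,"dz": -0.001,"rx": 0,"ry": 0,"rz": 0},
])

```text
time_s: 7.28
tool_pos: [0.5405, -0.1604, 0.0366]
orientation: [179.3, 0.2, -83.7]
force: [-19.6, -8.9, 10.0]
opening: 0.0
```

```bash
python3 mv.py .53 -.164 .030 -84;python3 -c "
from h import *
c=snap('top','top4'); crop(c,260,115,400,255,4,'pics/b6.png')"
```

```text
t 7.28 d [0.0025 0.0108 0.0068] r [0.0256 0.0073 0.0103] F [-19.6  -8.9  10. ] pos [ 0.5405 -0.1604  0.0366] [179.27   0.21 -83.7 ] op 0.0 j [-28.  28.  99.  -0.  54.  56.]
```

View pics/b6.png

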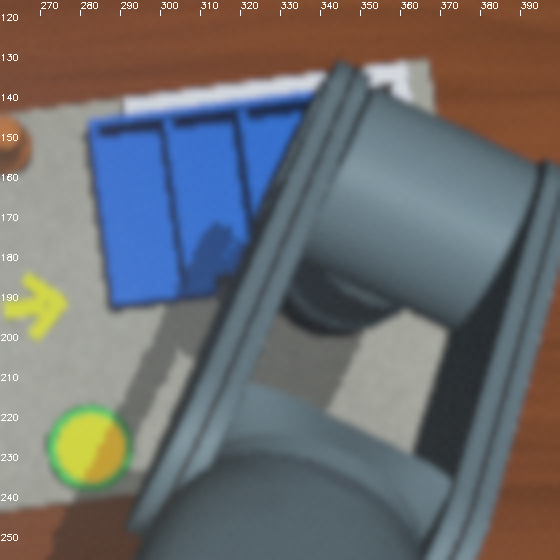

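Request:
play_rows([
  {"grip": -1,"dx": 0,"dy": 0.015,"dz": 0,"rx": 0,"ry": 0,"rz": 0},
  {"grip": -1,"dx": 0,"dy": 0.025,"dz": -0.03,"rx": 0,"ry": 0,"rz": 0},
  {"grip": -1,"dx": 0,"dy": 0.02,"dz": -0.07,"rx": 0,"ry": 0,"rz": -0.2},
  {"grip": -1,"dx": -0.04,"dy": 0,"dz": -0.09,"rx": 0,"ry": 0,"rz": -0.4},
  {"grip": -1,"dx": -0.08,"dy": -0.02,"dz": -0.09,"rx": 0,"ry": 0,"rz": -0.6},
  {"grip": -1,"dx": -0.12,"dy": -0.04,"dz": -0.09,"rx": 0,"ry": 0,"rz": -0.8},
  {"grip": -1,"dx": -0.15,"dy": -0.055,"dz": -0.09,"rx": 0,"ry": 0,"rz": -1},
  {"grip": -1,"dx": -0.165,"dy": -0.06,"dz": -0.09,"rx": 0,"ry": 0,"rz": -1},
])

```text
time_s: 8.0
tool_pos: [0.5848, 0.0148, 0.1273]
orientation: [179.6, 0.5, -54.6]
force: [0.0, -0.0, 0.3]
opening: 0.001
```

Request:
play_rows([
  {"grip": -1,"dx": 0,"dy": 0,"dz": 0,"rx": 0,"ry": 0,"rz": -0.25},
  {"grip": -1,"dx": 0,"dy": 0,"dz": 0,"rx": 0,"ry": 0,"rz": -0.5},
  {"grip": -1,"dx": 0,"dy": 0,"dz": 0,"rx": 0,"ry": 0,"rz": -0.75},
  {"grip": -1,"dx": 0,"dy": 0,"dz": 0,"rx": 0,"ry": 0,"rz": -1},
  {"grip": -1,"dx": 0,"dy": 0,"dz": 0,"rx": 0,"ry": 0,"rz": -1},
])

```text
time_s: 8.42
tool_pos: [0.5849, 0.0158, 0.1275]
orientation: [180.0, 0.6, -25.6]
force: [1.2, 0.4, -0.2]
opening: 0.003
```

```bash
python3 mv.py .5915 0.003 .035 6;python3 -c "
from h import *
c=snap('top','top4'); crop(c,260,115,400,255,4,'pics/b7.png')"
```

```text
t 8.42 d [0.0125 0.0087 0.0924] r [-0.0056  0.0217 -1.1043] F [ 1.2  0.4 -0.2] pos [0.5849 0.0158 0.1275] [179.98   0.63 -25.64] op 0.003 j [-9. 24. 91.  0. 66. 16.]
```

View pics/b7.png

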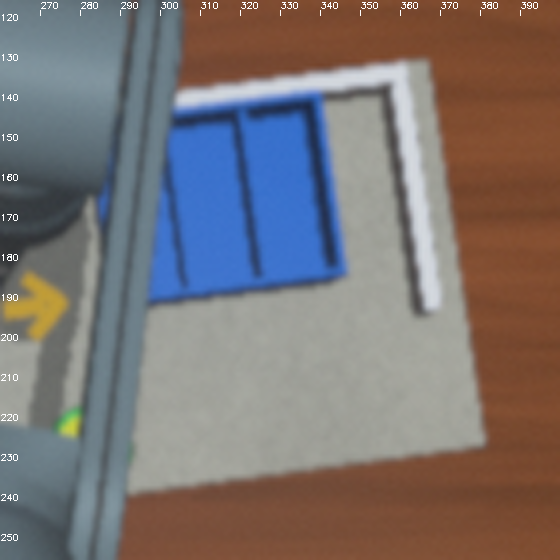

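The tray is now flush along the back rail, with its right side still about 15 px short of the side rail. Next I'll push it in -y.

Request:
play_rows([
  {"grip": -1,"dx": 0.004,"dy": 0.003,"dz": 0,"rx": 0,"ry": 0.02,"rz": -0.25},
  {"grip": -1,"dx": 0.008,"dy": 0.006,"dz": 0.01,"rx": 0,"ry": 0.02,"rz": -0.5},
  {"grip": -1,"dx": 0.012,"dy": 0.009,"dz": 0.02,"rx": 0,"ry": 0.02,"rz": -0.75},
  {"grip": -1,"dx": 0.012,"dy": 0.009,"dz": 0.04,"rx": 0,"ry": 0.02,"rz": -1},
  {"grip": -1,"dx": 0.012,"dy": 0.009,"dz": 0.06,"rx": 0,"ry": 0.02,"rz": -1},
  {"grip": -1,"dx": 0.012,"dy": 0.009,"dz": 0.08,"rx": 0,"ry": 0.02,"rz": -1},
  {"grip": -1,"dx": 0.012,"dy": 0.009,"dz": 0.092,"rx": 0,"ry": 0.02,"rz": -1},
])

```text
time_s: 9.05
tool_pos: [0.5898, 0.003, 0.0334]
orientation: [-179.8, 0.1, 2.4]
force: [0.2, -0.4, 0.1]
opening: 0.004
```

```bash
python3 mv.py .5860 -.05 .035 6
```

```text
t 9.05 d [-0.006   0.0528 -0.0018] r [-0.0067  0.0048 -0.1256] F [ 0.2 -0.4  0.1] pos [0.5898 0.003  0.0334] [-1.7981e+02  1.4000e-01  2.4000e+00] op 0.004 j [-11.  30.  95.   0.  55. -13.]
```

Request:
play_rows([
  {"grip": -1,"dx": 0.001,"dy": 0.008,"dz": 0,"rx": 0,"ry": 0,"rz": -0.125},
  {"grip": -1,"dx": 0.001,"dy": 0.016,"dz": 0,"rx": 0,"ry": 0,"rz": -0.125},
  {"grip": -1,"dx": 0.002,"dy": 0.024,"dz": -0.001,"rx": 0,"ry": 0,"rz": -0.125},
  {"grip": -1,"dx": 0.002,"dy": 0.032,"dz": -0.002,"rx": 0,"ry": 0,"rz": -0.125},
  {"grip": -1,"dx": 0.003,"dy": 0.04,"dz": -0.002,"rx": 0,"ry": 0,"rz": -0.125},
  {"grip": -1,"dx": 0.003,"dy": 0.046,"dz": -0.003,"rx": 0,"ry": 0,"rz": -0.125},
  {"grip": -1,"dx": 0.003,"dy": 0.052,"dz": -0.003,"rx": 0,"ry": 0,"rz": -0.125},
])

```text
time_s: 9.63
tool_pos: [0.5953, -0.0495, 0.0368]
orientation: [-179.8, 0.1, 5.9]
force: [-0.8, 3.5, 1.4]
opening: 0.0
```

```bash
python3 mv.py .5860 -.05 .035 6;python3 -c "
from h import *
c=snap('top','top4'); crop(c,260,115,400,255,4,'pics/b8.png')"
```

```text
t 9.63 d [-0.0093 -0.0005  0.0018] r [-0.0071  0.0028 -0.0034] F [-0.8  3.5  1.4] pos [ 0.5953 -0.0495  0.0368] [-1.798e+02  8.000e-02  5.900e+00] op 0.0 j [-16.  30.  94.   0.  56. -22.]
```

View pics/b8.png

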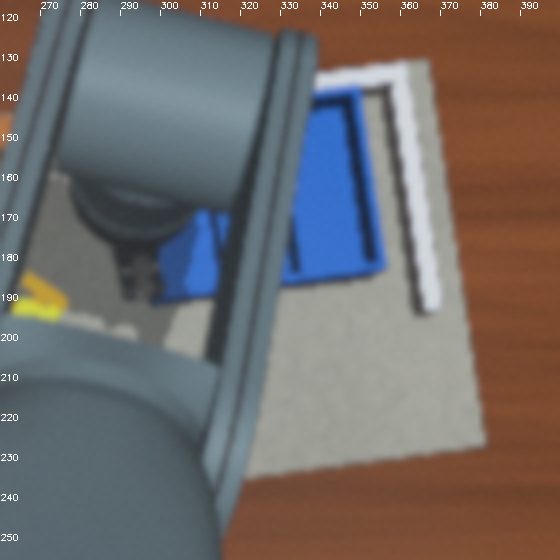

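Sliding freely at about 3.5 N. I'll continue the push and slow down near the end.

Request:
play_rows([
  {"grip": -1,"dx": 0,"dy": 0.004,"dz": 0,"rx": 0,"ry": 0,"rz": 0},
  {"grip": -1,"dx": 0,"dy": 0.008,"dz": 0,"rx": 0,"ry": 0,"rz": 0},
  {"grip": -1,"dx": 0,"dy": 0.012,"dz": -0.001,"rx": 0,"ry": 0,"rz": 0},
  {"grip": -1,"dx": 0,"dy": 0.015,"dz": -0.001,"rx": 0,"ry": 0,"rz": 0},
  {"grip": -1,"dx": 0,"dy": 0.018,"dz": -0.001,"rx": 0,"ry": 0,"rz": 0},
  {"grip": -1,"dx": 0,"dy": 0.02,"dz": -0.001,"rx": 0,"ry": 0,"rz": 0},
])

```text
time_s: 10.18
tool_pos: [0.5976, -0.0707, 0.0378]
orientation: [-179.8, 0.1, 5.9]
force: [-1.6, 3.5, 1.1]
opening: -0.001
```

```bash
python3 mv.py .5860 -.05 .035 6;python3 -c "
from h import *
c=snap('top','top4'); crop(c,260,115,400,255,4,'pics/b9.png')"
```

```text
t 10.18 d [-0.0094 -0.0218  0.0029] r [-0.0056  0.0022 -0.0037] F [-1.6  3.5  1.1] pos [ 0.5976 -0.0707  0.0378] [-1.7984e+02  6.0000e-02  5.8900e+00] op -0.001 j [-17.  31.  93.   0.  56. -23.]
```

View pics/b9.png

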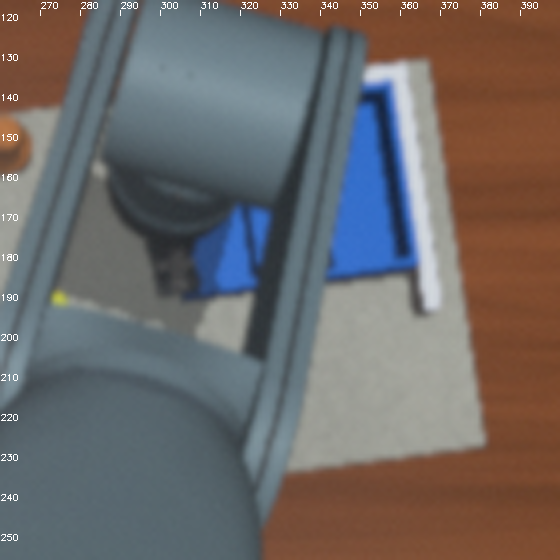

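Nearly there; slow rows until the force rises.

Request:
play_rows([
  {"grip": -1,"dx": 0,"dy": 0.002,"dz": 0,"rx": 0,"ry": 0,"rz": 0},
  {"grip": -1,"dx": 0,"dy": 0.004,"dz": 0,"rx": 0,"ry": 0,"rz": 0},
  {"grip": -1,"dx": 0,"dy": 0.005,"dz": 0,"rx": 0,"ry": 0,"rz": 0},
])

```text
time_s: 10.48
tool_pos: [0.598, -0.0717, 0.0379]
orientation: [-179.5, 0.0, 5.8]
force: [2.0, 20.7, 5.0]
opening: 0.001
```

```bash
python3 mv.py .5860 -.05 .035 6
```

```text
t 10.48 d [-0.0097 -0.0227  0.0031] r [-0.0184  0.0016 -0.0055] F [ 2.  20.7  5. ] pos [ 0.598  -0.0717  0.0379] [-1.7947e+02  5.0000e-02  5.8400e+00] op 0.001 j [-18.  31.  93.   1.  56. -24.]
```

Request:
play_rows([
  {"grip": -1,"dx": 0,"dy": -0.01,"dz": 0,"rx": 0,"ry": 0,"rz": 0},
  {"grip": -1,"dx": 0,"dy": -0.02,"dz": -0.02,"rx": 0,"ry": 0,"rz": 0},
  {"grip": -1,"dx": -0.005,"dy": -0.025,"dz": -0.06,"rx": 0,"ry": 0,"rz": 0},
  {"grip": -1,"dx": -0.01,"dy": -0.03,"dz": -0.1,"rx": 0,"ry": 0,"rz": 0},
  {"grip": -1,"dx": -0.015,"dy": -0.045,"dz": -0.135,"rx": 0,"ry": 0,"rz": 0.1},
  {"grip": 0,"dx": -0.025,"dy": -0.08,"dz": -0.15,"rx": 0,"ry": 0,"rz": 0.3},
  {"grip": 1,"dx": -0.035,"dy": -0.12,"dz": -0.16,"rx": 0,"ry": 0,"rz": 0.5},
  {"grip": 1,"dx": -0.04,"dy": -0.16,"dz": -0.16,"rx": 0,"ry": 0,"rz": 0.7},
])

```text
time_s: 11.15
tool_pos: [0.543, 0.082, 0.2028]
orientation: [-179.5, -0.1, -14.6]
force: [1.2, 0.9, -0.2]
opening: 0.417
```

```bash
python3 mv.py .5119 .234 .18 -15
```

```text
t 11.15 d [-0.0685 -0.139   0.0238] r [-0.0171 -0.0049  0.0135] F [ 1.2  0.9 -0.2] pos [0.543  0.082  0.2028] [-1.7951e+02 -1.4000e-01 -1.4610e+01] op 0.417 j [-3. 16. 91.  0. 73. 11.]
```

Request:
play_rows([
  {"grip": 1,"dx": -0.016,"dy": -0.034,"dz": 0,"rx": 0,"ry": 0,"rz": 0},
  {"grip": 1,"dx": -0.033,"dy": -0.068,"dz": 0,"rx": 0,"ry": 0,"rz": 0},
  {"grip": 1,"dx": -0.05,"dy": -0.102,"dz": 0,"rx": 0,"ry": 0,"rz": 0},
  {"grip": 1,"dx": -0.069,"dy": -0.139,"dz": 0,"rx": -0.017,"ry": 0,"rz": 0},
  {"grip": 1,"dx": -0.069,"dy": -0.139,"dz": 0,"rx": -0.017,"ry": 0,"rz": 0},
])

```text
time_s: 11.57
tool_pos: [0.5091, 0.2406, 0.2043]
orientation: [-179.8, -0.1, -14.3]
force: [0.6, -1.6, 0.2]
opening: 1.001
```

```bash
python3 mv.py .5119 .234 .09 -15;python3 -c "
from h import *
c=snap('top','top5'); crop(c,260,115,400,255,4,'pics/b10.png')
s=snap('side','side5'); crop(s,220,170,360,310,4,'pics/b10s.png')"
```

```text
t 11.57 d [0.004  0.0061 0.1143] r [-0.0056 -0.0048  0.0259] F [ 0.6 -1.6  0.2] pos [0.5091 0.2406 0.2043] [-1.7984e+02 -1.4000e-01 -1.4260e+01] op 1.001 j [14. 17. 89.  0. 74. 28.]
```

View pics/b10.png

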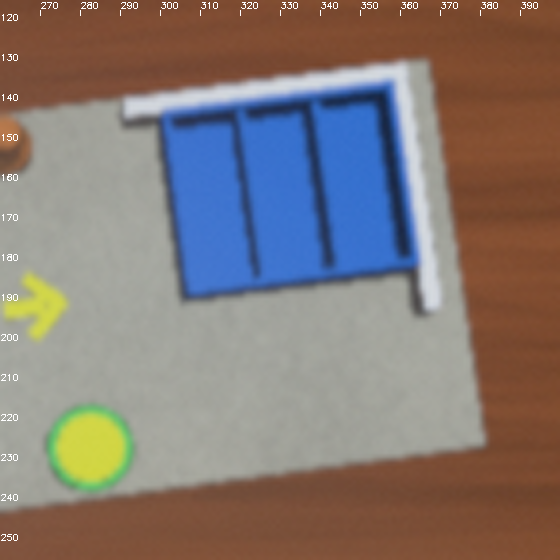

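View pics/b10s.png

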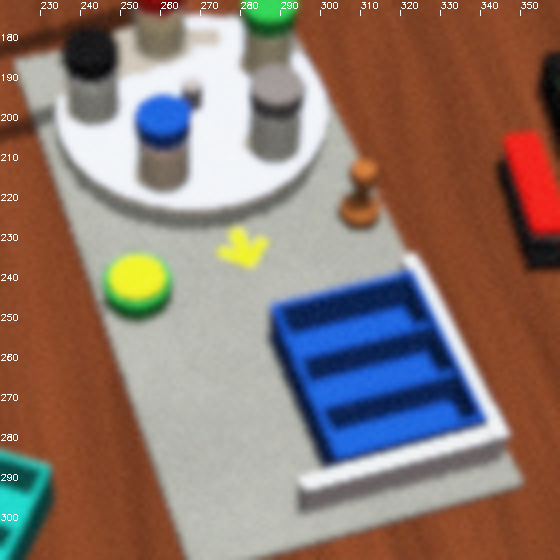

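```bash
cat > chk.py <<'E'
from tray import *
def chk(c):
    hsv=cv2.cvtColor(c['color'],cv2.COLOR_BGR2HSV); m=cv2.inRange(hsv,(100,120,50),(125,255,255)); m[:, :284]=0; m[:120]=0; m[215:]=0;m[:,375:]=0
    m=cv2.morphologyEx(m,cv2.MORPH_CLOSE,np.ones((7,7)))
    k=max(cv2.findContours(m,0,2)[0],key=cv2.contourArea); b=cv2.minAreaRect(k); print("rect",b)
    import sys
E
python3 - <<'E' | tail -12
from chk import *
c=load('top5'); tray(c,[(300,143.75),(358.2,135.5),(364.3,182.3),(306,189.8)])
for q in [(.11,-.075),(.11,-.225),(-.01,-.225),(-.01,-.075)]: print("home rim",np.round(proj(c,S(p)((*q,.051))),1))
chk(c)
P=cloud(c)
# side edges: fit depth-based heights: pixels with z .045-.06 in tray region
m=(P[...,2]>.044)&(P[...,2]<.062)&(P[...,0]>.5)&(P[...,0]<.70)&(P[...,1]<-.06)&(P[...,1]>-.26)
print(m.sum(), P[m][:,2].mean())
E
```

```text
fc [ 0.6758 -0.2258  0.041 ] [357.9 135.6]
be [ 0.6578 -0.0537  0.041 ] [291.5 144.2]
se [ 0.5276 -0.2413  0.041 ] [366.3 192.7]
front [0.5346 0.0661 0.111 ] [244.6 190.4]
axis [0.5258 0.1506 0.036 ] [213.1 197.7]
tray world [ 0.6055 -0.1552  0.1024] station xy [ 0.0474 -0.1474] rel home mm [-2.6  2.6] turn deg -0.12 res [-0.2  -0.4  -0.28  0.44  0.34 -0.06  0.14  0.02]
home rim [300.6 142.3]
home rim [358.7 134.8]
home rim [365.5 181. ]
home rim [307.1 188.7]
rect ((331.849365234375, 162.12010192871094), (46.8520393371582, 58.87893295288086), 82.40535736083984)
587 0.04905911522147283
```

```bash
cat > prof.py <<'E'
from tray import *
def prof(c):
  im=c['color'].astype(np.float32)
  def samp(f,ts,ss):
    out=[]
    for t in ts:
        a=np.array([proj(c,S(p)((*f(t,s),.041))) for s in ss],np.float32)
        out.append(cv2.remap(im,a[:,0].reshape(1,-1),a[:,1].reshape(1,-1),cv2.INTER_LINEAR)[0].mean(0))
    return np.array(out)
  ts=np.arange(-.03,.0301,.002)
  print("side rail: offset mm (neg=outward), beside tray BGR | free part BGR")
  A=samp(lambda t,s:(s,-.225+t),ts,np.linspace(.02,.09,30)); B=samp(lambda t,s:(s,-.225+t),ts,np.linspace(-.034,-.024,8))
  for t,a,b in zip(ts,A,B): print(int(round(t*1000)),a.astype(int),b.astype(int))
  print("back rail (pos=outward)")
  A=samp(lambda t,s:(.11+t,s),ts,np.linspace(-.2,-.09,30)); B=samp(lambda t,s:(.11+t,s),ts,np.linspace(-.066,-.056,8))
  for t,a,b in zip(ts,A,B): print(int(round(t*1000)),a.astype(int),b.astype(int))
E
python3 -c "
from prof import *
prof(load('top5'))"|tail -65
```

```text
axis [0.5258 0.1506 0.036 ] [213.1 197.7]
side rail: offset mm (neg=outward), beside tray BGR | free part BGR
-30 [ 49  75 125] [ 52  78 127]
-28 [ 59  81 125] [ 61  84 128]
-26 [ 83  99 130] [ 84 101 132]
-24 [115 126 141] [116 127 142]
-22 [141 150 154] [142 151 155]
-20 [152 159 159] [153 162 161]
-18 [154 161 160] [156 164 163]
-16 [154 161 160] [156 164 163]
-14 [157 163 162] [158 165 164]
-12 [168 172 170] [171 174 172]
-10 [190 188 185] [191 189 186]
-8 [212 206 202] [213 207 203]
-6 [219 213 208] [219 213 209]
-4 [220 209 201] [219 213 209]
-2 [217 190 177] [211 205 200]
0 [209 156 131] [189 182 179]
2 [190 119  83] [141 138 137]
4 [155  88  49] [99 97 99]
6 [111  62  33] [84 84 87]
8 [81 46 28] [ 96  98 100]
10 [81 46 28] [120 125 125]
12 [109  61  33] [143 150 149]
14 [149  82  41] [153 160 159]
16 [184 100  48] [156 164 162]
18 [200 109  52] [156 164 163]
20 [205 111  53] [157 164 163]
22 [205 112  53] [157 164 163]
24 [205 112  53] [156 163 162]
26 [205 112  53] [155 162 161]
28 [205 112  53] [155 163 162]
30 [205 112  53] [156 164 162]
back rail (pos=outward)
-30 [192 10
[... 246 characters left out ...]
14 [183 100  51] [155 163 161]
-12 [165  91  48] [153 160 159]
-10 [136  76  42] [145 151 150]
-8 [108  62  38] [129 134 134]
-6 [98 56 36] [106 109 109]
-4 [116  66  40] [90 91 93]
-2 [151  87  53] [99 97 99]
0 [184 117  83] [130 126 127]
2 [205 151 127] [174 168 166]
4 [215 183 168] [205 197 193]
6 [218 205 196] [216 209 205]
8 [218 211 206] [216 210 206]
10 [210 204 201] [209 201 198]
12 [184 179 182] [180 175 177]
14 [138 140 156] [133 134 149]
16 [ 90 101 133] [ 88  98 129]
18 [ 60  79 124] [ 61  79 124]
20 [ 51  74 121] [ 56  78 125]
22 [ 50  73 120] [ 56  78 125]
24 [ 49  72 119] [ 55  76 122]
26 [ 49  72 119] [ 54  74 119]
28 [ 49  72 120] [ 53  72 116]
30 [ 49  73 121] [ 52  72 116]
```

The picture shows the tray square in the corner. Its angle error is about -0.1°, and the edge profiles suggest gaps of 1 mm or less. To be sure it's seated, I'll make one more centred +x push with a slight -y bias.

Request:
play_rows([
  {"grip": -1,"dx": 0.01,"dy": 0.04,"dz": 0,"rx": 0,"ry": 0,"rz": 0.2},
  {"grip": -1,"dx": 0.02,"dy": 0.08,"dz": 0,"rx": 0,"ry": 0,"rz": 0.4},
  {"grip": -1,"dx": 0.03,"dy": 0.12,"dz": 0,"rx": 0,"ry": 0,"rz": 0.6},
  {"grip": -1,"dx": 0.04,"dy": 0.16,"dz": 0,"rx": 0,"ry": 0,"rz": 0.8},
  {"grip": -1,"dx": 0.05,"dy": 0.2,"dz": 0,"rx": 0,"ry": 0,"rz": 1},
  {"grip": -1,"dx": 0.06,"dy": 0.24,"dz": 0,"rx": 0,"ry": 0,"rz": 1},
  {"grip": -1,"dx": 0.065,"dy": 0.28,"dz": 0,"rx": 0,"ry": 0,"rz": 1},
  {"grip": -1,"dx": 0.07,"dy": 0.32,"dz": 0,"rx": 0,"ry": 0,"rz": 1},
])

```text
time_s: 12.33
tool_pos: [0.4984, -0.0958, 0.2046]
orientation: [-180.0, -0.3, -43.1]
force: [0.9, 0.3, -0.2]
opening: 0.002
```

```bash
python3 mv.py .489 -.170 .14 -84
```

```text
t 12.33 d [0.0436 0.0606 0.0647] r [-0.0047 -0.0084  1.4259] F [ 0.9  0.3 -0.2] pos [ 0.4984 -0.0958  0.2046] [-179.96   -0.27  -43.15] op 0.002 j [-23.  11.  96.  -0.  72.  20.]
```

Request:
play_rows([
  {"grip": -1,"dx": 0.02,"dy": 0.03,"dz": 0.02,"rx": 0,"ry": 0,"rz": 0.25},
  {"grip": -1,"dx": 0.04,"dy": 0.06,"dz": 0.04,"rx": 0,"ry": 0,"rz": 0.5},
  {"grip": -1,"dx": 0.044,"dy": 0.061,"dz": 0.065,"rx": 0,"ry": 0,"rz": 0.75},
  {"grip": -1,"dx": 0.044,"dy": 0.061,"dz": 0.09,"rx": 0,"ry": 0,"rz": 1},
  {"grip": -1,"dx": 0.044,"dy": 0.061,"dz": 0.11,"rx": 0,"ry": 0,"rz": 1},
])

```text
time_s: 12.75
tool_pos: [0.4877, -0.1738, 0.0931]
orientation: [-179.9, -0.2, -72.5]
force: [0.1, 0.1, 0.1]
opening: -0.001
```

```bash
python3 mv.py .489 -.170 .036 -84
```

```text
t 12.75 d [-0.0034 -0.0023  0.0571] r [-0.0043 -0.0073  0.403 ] F [0.1 0.1 0.1] pos [ 0.4877 -0.1738  0.0931] [-179.9    -0.22  -72.46] op -0.001 j [-32.  19. 103.  -0.  57.  41.]
```

Request:
play_rows([
  {"grip": -1,"dx": -0.003,"dy": -0.002,"dz": 0.02,"rx": 0,"ry": 0,"rz": 0.2},
  {"grip": -1,"dx": -0.003,"dy": -0.002,"dz": 0.04,"rx": 0,"ry": 0,"rz": 0.4},
  {"grip": -1,"dx": -0.003,"dy": -0.002,"dz": 0.056,"rx": 0,"ry": 0,"rz": 0.4},
  {"grip": -1,"dx": -0.003,"dy": -0.002,"dz": 0.057,"rx": 0,"ry": 0,"rz": 0.4},
])

```text
time_s: 13.08
tool_pos: [0.4862, -0.1712, 0.0333]
orientation: [179.9, -0.0, -84.0]
force: [-0.6, -0.1, 0.1]
opening: 0.003
```

```bash
python3 mv.py .5377 -.165 .036 -84
```

```text
t 13.08 d [-0.0008 -0.0519 -0.0029] r [ 0.0044 -0.0015 -0.0015] F [-0.6 -0.1  0.1] pos [ 0.4862 -0.1712  0.0333] [ 1.7987e+02 -4.0000e-02 -8.4040e+01] op 0.003 j [-32.  24. 106.  -0.  50.  52.]
```

Request:
play_rows([
  {"grip": -1,"dx": 0,"dy": -0.015,"dz": -0.001,"rx": 0,"ry": 0,"rz": 0},
  {"grip": -1,"dx": 0,"dy": -0.03,"dz": -0.002,"rx": 0,"ry": 0,"rz": 0},
  {"grip": -1,"dx": 0,"dy": -0.043,"dz": -0.003,"rx": 0,"ry": 0,"rz": 0},
  {"grip": -1,"dx": 0,"dy": -0.05,"dz": -0.003,"rx": 0,"ry": 0,"rz": 0},
  {"grip": -1,"dx": 0,"dy": -0.054,"dz": -0.003,"rx": 0,"ry": 0,"rz": 0},
  {"grip": -1,"dx": 0.001,"dy": -0.057,"dz": -0.004,"rx": 0,"ry": 0,"rz": 0},
  {"grip": -1,"dx": 0.002,"dy": -0.058,"dz": -0.005,"rx": 0,"ry": 0,"rz": 0},
])

```text
time_s: 13.67
tool_pos: [0.5411, -0.1667, 0.0374]
orientation: [179.5, 0.1, -84.0]
force: [-6.1, 1.1, -2.2]
opening: -0.001
```

```bash
python3 mv.py .5377 -.165 .036 -84
```

```text
t 13.67 d [-0.002   0.0032  0.0014] r [ 0.0161  0.0033 -0.0003] F [-6.1  1.1 -2.2] pos [ 0.5411 -0.1667  0.0374] [ 1.7954e+02  9.0000e-02 -8.4010e+01] op -0.001 j [-28.  28.  98.  -0.  54.  56.]
```

Request:
play_rows([
  {"grip": -1,"dx": 0.001,"dy": -0.002,"dz": 0,"rx": 0,"ry": 0,"rz": 0},
  {"grip": -1,"dx": 0.003,"dy": -0.003,"dz": 0,"rx": 0,"ry": 0,"rz": 0},
  {"grip": -1,"dx": 0.005,"dy": -0.003,"dz": 0,"rx": 0,"ry": 0,"rz": 0},
])

```text
time_s: 13.92
tool_pos: [0.5413, -0.1699, 0.0366]
orientation: [179.2, 0.3, -84.0]
force: [-5.7, 3.9, 0.4]
opening: -0.003
```

```bash
python3 mv.py .5377 -.165 .036 -84
```

```text
t 13.92 d [-0.0053  0.0031  0.0006] r [0.0282 0.0112 0.0002] F [-5.7  3.9  0.4] pos [ 0.5413 -0.1699  0.0366] [179.19   0.32 -84.  ] op -0.003 j [-29.  28.  98.  -0.  55.  56.]
```

Request:
play_rows([
  {"grip": -1,"dx": 0,"dy": 0.015,"dz": 0,"rx": 0,"ry": 0,"rz": 0},
  {"grip": -1,"dx": 0,"dy": 0.03,"dz": -0.02,"rx": 0,"ry": 0,"rz": 0},
  {"grip": -1,"dx": 0,"dy": 0.03,"dz": -0.06,"rx": 0,"ry": 0,"rz": -0.1},
  {"grip": -1,"dx": -0.02,"dy": 0.03,"dz": -0.095,"rx": 0,"ry": 0,"rz": -0.3},
  {"grip": 0,"dx": -0.05,"dy": 0.03,"dz": -0.12,"rx": 0,"ry": 0,"rz": -0.5},
  {"grip": 0.5,"dx": -0.085,"dy": 0.03,"dz": -0.14,"rx": 0,"ry": 0,"rz": -0.7},
  {"grip": 1,"dx": -0.12,"dy": 0.03,"dz": -0.15,"rx": 0,"ry": 0,"rz": -0.9},
  {"grip": 1,"dx": -0.16,"dy": 0.03,"dz": -0.15,"rx": 0,"ry": 0,"rz": -1},
])

```text
time_s: 14.58
tool_pos: [0.4987, -0.0147, 0.1914]
orientation: [179.7, 0.3, -55.2]
force: [0.8, 0.6, -0.1]
opening: 0.561
```

```bash
python3 mv.py .5119 .234 .18 -15
```

```text
t 14.58 d [-0.1965 -0.153   0.0118] r [ 0.0054  0.0145 -1.4015] F [ 0.8  0.6 -0.1] pos [ 0.4987 -0.0147  0.1914] [179.72   0.33 -55.15] op 0.561 j [-15.  12.  98.   0.  71.  41.]
```

Request:
play_rows([
  {"grip": 1,"dx": -0.03,"dy": -0.024,"dz": 0,"rx": 0,"ry": 0,"rz": -0.2},
  {"grip": 1,"dx": -0.06,"dy": -0.048,"dz": 0,"rx": 0,"ry": 0,"rz": -0.4},
  {"grip": 1,"dx": -0.09,"dy": -0.072,"dz": 0,"rx": 0,"ry": 0,"rz": -0.6},
  {"grip": 1,"dx": -0.12,"dy": -0.096,"dz": 0,"rx": 0,"ry": 0,"rz": -0.8},
  {"grip": 1,"dx": -0.15,"dy": -0.12,"dz": 0,"rx": 0,"ry": 0,"rz": -1},
  {"grip": 1,"dx": -0.18,"dy": -0.14,"dz": 0,"rx": 0,"ry": 0,"rz": -1},
  {"grip": 1,"dx": -0.196,"dy": -0.153,"dz": 0,"rx": 0,"ry": 0,"rz": -1},
])

```text
time_s: 15.17
tool_pos: [0.5117, 0.2369, 0.1923]
orientation: [-180.0, 0.4, -26.4]
force: [0.3, -0.9, -0.5]
opening: 0.996
```

```bash
python3 mv.py .5119 .234 .18 -15; python3 -c "
from prof import *
c=snap('top','top6'); crop(c,260,115,400,255,4,'pics/b11.png'); prof(c)
q=load('top6')"|tail -64
```

```text
t 15.17 d [0.0016 0.0025 0.0122] r [-0.0018  0.0144 -0.3965] F [ 0.3 -0.9 -0.5] pos [0.5117 0.2369 0.1923] [-179.99    0.42  -26.36] op 0.996 j [13. 18. 89.  0. 73. 40.]
side rail: offset mm (neg=outward), beside tray BGR | free part BGR
-30 [ 49  76 125] [ 52  78 127]
-28 [ 59  81 126] [ 62  84 128]
-26 [ 83  99 131] [ 84 100 132]
-24 [115 126 141] [116 128 142]
-22 [142 150 154] [143 152 156]
-20 [152 160 160] [154 162 162]
-18 [154 162 161] [157 165 163]
-16 [154 162 161] [156 164 163]
-14 [157 164 162] [159 165 164]
-12 [169 172 170] [171 175 172]
-10 [190 188 185] [192 190 187]
-8 [212 207 203] [213 207 203]
-6 [219 213 208] [219 213 209]
-4 [220 209 201] [219 214 209]
-2 [217 191 177] [211 205 201]
0 [209 156 131] [189 182 179]
2 [190 120  83] [141 138 137]
4 [156  88  49] [99 97 99]
6 [111  62  34] [84 84 87]
8 [81 46 28] [ 96  98 100]
10 [82 46 28] [120 125 125]
12 [110  61  33] [143 150 149]
14 [150  82  41] [153 160 159]
16 [185 101  48] [156 164 162]
18 [201 109  52] [157 165 163]
20 [206 111  53] [157 164 163]
22 [206 112  53] [157 164 163]
24 [206 112  53] [156 163 162]

[... 377 characters left out ...]
[183 101  51] [156 163 162]
-12 [165  91  48] [154 161 160]
-10 [136  76  42] [145 152 151]
-8 [108  61  38] [129 134 134]
-6 [98 56 36] [105 108 110]
-4 [116  66  40] [90 91 94]
-2 [151  87  53] [ 98  97 100]
0 [184 117  83] [130 127 127]
2 [205 152 127] [175 169 167]
4 [215 184 169] [205 198 194]
6 [219 205 197] [216 210 206]
8 [218 212 206] [217 211 206]
10 [211 205 202] [209 202 199]
12 [184 180 183] [180 176 178]
14 [139 140 156] [133 135 150]
16 [ 91 101 134] [ 88  98 130]
18 [ 60  80 124] [ 61  79 124]
20 [ 51  74 122] [ 57  78 126]
22 [ 50  73 120] [ 56  78 125]
24 [ 50  72 120] [ 55  76 122]
26 [ 49  72 119] [ 54  74 119]
28 [ 49  73 120] [ 53  72 116]
30 [ 50  73 121] [ 52  72 116]
```

View pics/b11.png

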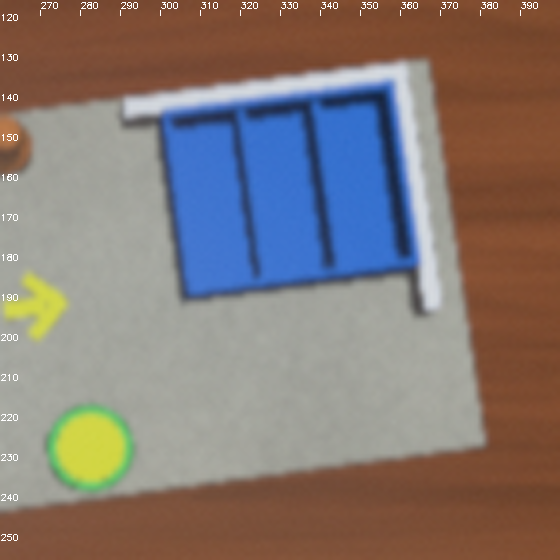

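The edge profiles match the earlier ones exactly and the tray didn't move under the extra push, so it's seated against both rails. Next I'll pinch the red pot.

Request:
play_rows([
  {"grip": 1,"dx": 0.0015,"dy": 0.0025,"dz": 0.02,"rx": 0,"ry": 0.014,"rz": -0.2},
  {"grip": 1,"dx": 0.0015,"dy": 0.0025,"dz": 0.04,"rx": 0,"ry": 0.014,"rz": -0.4},
  {"grip": 1,"dx": 0.0015,"dy": 0.0025,"dz": 0.06,"rx": 0,"ry": 0.014,"rz": -0.4},
  {"grip": 1,"dx": 0.0015,"dy": 0.0025,"dz": 0.08,"rx": 0,"ry": 0.014,"rz": -0.4},
  {"grip": 1,"dx": 0.0015,"dy": 0.0025,"dz": 0.1,"rx": 0,"ry": 0.014,"rz": -0.4},
  {"grip": 1,"dx": 0.0015,"dy": 0.0025,"dz": 0.115,"rx": 0,"ry": 0.014,"rz": -0.4},
  {"grip": 1,"dx": 0.0015,"dy": 0.0025,"dz": 0.121,"rx": 0,"ry": 0.014,"rz": -0.4},
])

```text
time_s: 15.8
tool_pos: [0.5103, 0.236, 0.0692]
orientation: [-179.9, 0.2, -14.9]
force: [-0.8, -0.2, 0.1]
opening: 1.003
```

```bash
python3 mv.py .5119 .234 .071 -15; python3 -c "
from h import *
c=snap('side','side6'); crop(c,190,120,330,260,4,'pics/c1.png')"
```

```text
t 15.8 d [ 0.0021  0.0015 -0.0019] r [-0.0023  0.0056  0.0047] F [-0.8 -0.2  0.1] pos [0.5103 0.236  0.0692] [-1.7993e+02  1.6000e-01 -1.4870e+01] op 1.003 j [13. 25. 98.  0. 57. 28.]
```

View pics/c1.png

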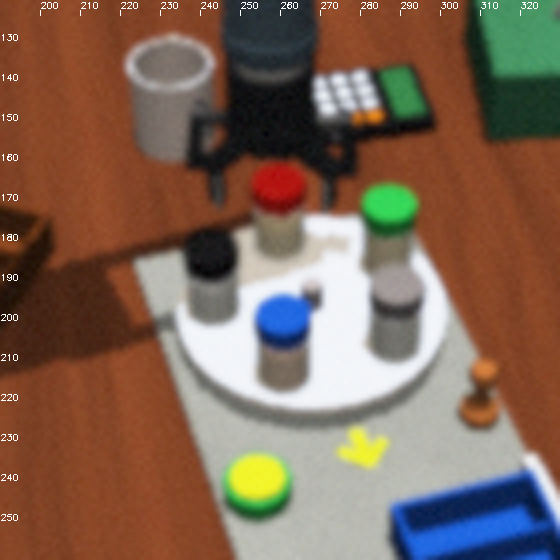

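The open fingers straddle the red pot at (259,165). Closing now.

Request:
play_rows([
  {"grip": 0.3,"dx": 0.002,"dy": 0.0015,"dz": 0,"rx": 0,"ry": 0,"rz": 0},
  {"grip": -1,"dx": 0.002,"dy": 0.0015,"dz": 0,"rx": 0,"ry": 0,"rz": 0},
  {"grip": -1,"dx": 0.002,"dy": 0.0015,"dz": 0,"rx": 0,"ry": 0,"rz": 0},
  {"grip": -1,"dx": 0.002,"dy": 0.0015,"dz": 0,"rx": 0,"ry": 0,"rz": 0},
  {"grip": -1,"dx": 0.002,"dy": 0.0015,"dz": 0,"rx": 0,"ry": 0,"rz": 0},
  {"grip": -1,"dx": 0.002,"dy": 0.0015,"dz": 0,"rx": 0,"ry": 0,"rz": 0},
], squeeze=50)

```text
time_s: 16.35
tool_pos: [0.5131, 0.2339, 0.0706]
orientation: [-179.9, 0.0, -14.9]
force: [0.6, -2.5, 5.4]
opening: 0.551
```

```bash
python3 mv.py .5119 .234 .071 -15; python3 -c "
from h import *
c=snap('side','side6'); crop(c,190,120,330,260,4,'pics/c2.png')"
```

```text
t 16.35 d [-0.0012  0.0002 -0.0004] r [-0.0039  0.0002  0.0046] F [ 0.6 -2.5  5.4] pos [0.5131 0.2339 0.0706] [-179.89    0.    -14.87] op 0.551 j [13. 25. 98.  0. 57. 28.]
```

View pics/c2.png

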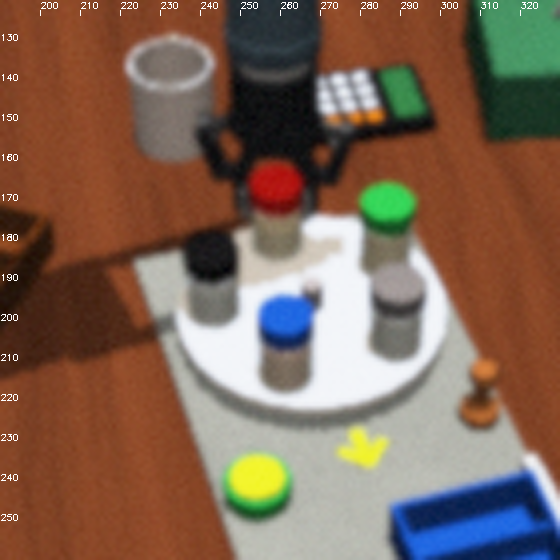

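```bash
cat > orb.py <<'E'
import sys,numpy as np
from scipy.spatial.transform import Rotation as R
from plant import manip
o=manip.get_obs(); Rc=R.from_euler('xyz',o['orientation'],degrees=True)
ax=np.array([.5252,.1499]); d=o['tool_pos'][:2]-ax; th=np.degrees(np.arctan2(d[1],d[0]))
print("th",th.round(2),"r",np.hypot(*d).round(4),"t",round(o['time_s'],2),"F",o['force'].round(1),"M",o['moment'].round(2),"op",round(o['opening'],3),"yaw",o['orientation'].round(2),"j6",o['joint_pos'][5].round(1),"z",o['tool_pos'][2].round(4), "to go",((275.95-th)%360).round(2))
for f in map(float,sys.argv[1:]):
    a=np.radians(th+f); t=np.array([ax[0]+.085*np.cos(a),ax[1]+.085*np.sin(a),.0705]); 
    print(f,Rc.inv().apply(t-o['tool_pos']).round(4),(Rc.inv()*R.from_euler('xyz',[180,0,o['orientation'][2]+f],degrees=True)).as_rotvec().round(3)/.5)
E
python3 orb.py 4 8 12 16 20 24 28
```

```text
th 98.2 r 0.0849 t 16.4 F [ 0.  -3.9  6.7] M [-0.29  0.06 -0.04] op 0.548 yaw [-179.89    0.    -14.87] j6 27.9 z 0.0706 to go 177.75
4.0 [-0.0054  0.0024  0.0001] [-0.004  0.    -0.14 ]
8.0 [-0.0106  0.0053  0.0001] [-0.004 -0.    -0.28 ]
12.0 [-0.0156  0.0085  0.0001] [-0.004 -0.    -0.418]
16.0 [-0.0203  0.0121  0.0001] [-0.004 -0.    -0.558]
20.0 [-0.0248  0.016   0.0001] [-0.004 -0.    -0.698]
24.0 [-0.029   0.0202  0.0001] [-0.004 -0.    -0.838]
28.0 [-0.0329  0.0247  0.0001] [-0.004 -0.    -0.978]
```

Request:
play_rows([
  {"grip": -1,"dx": -0.0054,"dy": 0.0024,"dz": 0,"rx": 0,"ry": 0,"rz": -0.14},
  {"grip": -1,"dx": -0.0106,"dy": 0.0053,"dz": 0,"rx": 0,"ry": 0,"rz": -0.28},
  {"grip": -1,"dx": -0.0156,"dy": 0.0085,"dz": 0,"rx": 0,"ry": 0,"rz": -0.418},
  {"grip": -1,"dx": -0.0203,"dy": 0.0121,"dz": 0,"rx": 0,"ry": 0,"rz": -0.558},
  {"grip": -1,"dx": -0.0248,"dy": 0.016,"dz": 0,"rx": 0,"ry": 0,"rz": -0.698},
  {"grip": -1,"dx": -0.029,"dy": 0.0202,"dz": 0,"rx": 0,"ry": 0,"rz": -0.838},
  {"grip": -1,"dx": -0.0329,"dy": 0.0247,"dz": 0,"rx": 0,"ry": 0,"rz": -0.978},
])

```text
time_s: 16.98
tool_pos: [0.476, 0.2167, 0.0707]
orientation: [179.9, -0.1, 13.4]
force: [8.1, -9.8, -3.8]
opening: 0.553
```

```bash
python3 orb.py 4 8 12 16 20 24 28
```

```text
th 126.37 r 0.083 t 16.98 F [ 8.1 -9.8 -3.8] M [-1.45 -0.23 -0.08] op 0.553 yaw [ 1.7993e+02 -1.3000e-01  1.3370e+01] j6 -1.0 z 0.0707 to go 149.58
4.0 [-0.0062  0.0007  0.0001] [ 0.002 -0.004 -0.14 ]
8.0 [-0.0113  0.0036  0.0001] [ 0.002 -0.004 -0.28 ]
12.0 [-0.0163  0.0068  0.0001] [ 0.002 -0.004 -0.418]
16.0 [-0.0211  0.0104  0.0001] [ 0.002 -0.004 -0.558]
20.0 [-0.0255  0.0143  0.0001] [ 0.004 -0.004 -0.698]
24.0 [-0.0297  0.0184  0.0001] [ 0.004 -0.004 -0.838]
28.0 [-0.0336  0.0229  0.0001] [ 0.004 -0.004 -0.978]
```

Request:
play_rows([
  {"grip": -1,"dx": -0.0055,"dy": 0.002,"dz": 0,"rx": 0,"ry": 0,"rz": -0.14},
  {"grip": -1,"dx": -0.0106,"dy": 0.0047,"dz": 0,"rx": 0,"ry": 0,"rz": -0.28},
  {"grip": -1,"dx": -0.0156,"dy": 0.008,"dz": 0,"rx": 0,"ry": 0,"rz": -0.418},
  {"grip": -1,"dx": -0.0203,"dy": 0.0115,"dz": 0,"rx": 0,"ry": 0,"rz": -0.558},
  {"grip": -1,"dx": -0.0248,"dy": 0.0154,"dz": 0,"rx": 0,"ry": 0,"rz": -0.698},
  {"grip": -1,"dx": -0.029,"dy": 0.0195,"dz": 0,"rx": 0,"ry": 0,"rz": -0.838},
  {"grip": -1,"dx": -0.0329,"dy": 0.024,"dz": 0,"rx": 0,"ry": 0,"rz": -0.978},
])

```text
time_s: 17.57
tool_pos: [0.4516, 0.1841, 0.0707]
orientation: [179.6, -0.2, 41.6]
force: [11.5, -7.9, -8.7]
opening: 0.55
```

```bash
python3 orb.py 4 8 12 16 20 24 28
```

```text
th 155.1 r 0.0812 t 17.57 F [11.5 -7.9 -8.7] M [-1.48 -0.67 -0.34] op 0.55 yaw [ 1.7964e+02 -1.6000e-01  4.1580e+01] j6 -32.2 z 0.0707 to go 120.85
4.0 [-0.0069 -0.0009  0.0002] [ 0.012 -0.006 -0.14 ]
8.0 [-0.012   0.002   0.0002] [ 0.012 -0.004 -0.28 ]
12.0 [-0.017   0.0053  0.0002] [ 0.012 -0.004 -0.418]
16.0 [-0.0217  0.0089  0.0002] [ 0.014 -0.004 -0.558]
20.0 [-0.0261  0.0128  0.0002] [ 0.014 -0.004 -0.698]
24.0 [-0.0303  0.017   0.0002] [ 0.014 -0.002 -0.838]
28.0 [-0.0341  0.0215  0.0002] [ 0.014 -0.002 -0.978]
```

```bash
sed -i 's/ax\[0\]+.085\*np.cos(a),ax\[1\]+.085\*np.sin(a)/ax[0]+RR*np.cos(a),ax[1]+RR*np.sin(a)/; s/^ax=/ax=/; s/sys.argv\[1:\]/sys.argv[2:]/; s/^o=/RR=float(sys.argv[1]); o=/' orb.py; python3 orb.py .0800 4 8 12 16 20 24 28
```

```text
th 155.1 r 0.0812 t 17.57 F [11.5 -7.9 -8.7] M [-1.48 -0.67 -0.34] op 0.55 yaw [ 1.7964e+02 -1.6000e-01  4.1580e+01] j6 -32.2 z 0.0707 to go 120.85
4.0 [-0.0046  0.0035  0.0002] [ 0.012 -0.006 -0.14 ]
8.0 [-0.0094  0.0062  0.0002] [ 0.012 -0.004 -0.28 ]
12.0 [-0.0141  0.0093  0.0002] [ 0.012 -0.004 -0.418]
16.0 [-0.0185  0.0127  0.0002] [ 0.014 -0.004 -0.558]
20.0 [-0.0227  0.0164  0.0002] [ 0.014 -0.004 -0.698]
24.0 [-0.0266  0.0204  0.0003] [ 0.014 -0.002 -0.838]
28.0 [-0.0302  0.0247  0.0003] [ 0.014 -0.002 -0.978]
```

Request:
play_rows([
  {"grip": -1,"dx": -0.0046,"dy": 0.0035,"dz": 0,"rx": 0.012,"ry": 0,"rz": -0.14},
  {"grip": -1,"dx": -0.0094,"dy": 0.0062,"dz": 0,"rx": 0.012,"ry": 0,"rz": -0.28},
  {"grip": -1,"dx": -0.0141,"dy": 0.0093,"dz": 0,"rx": 0.012,"ry": 0,"rz": -0.418},
  {"grip": -1,"dx": -0.0185,"dy": 0.0127,"dz": 0,"rx": 0.012,"ry": 0,"rz": -0.558},
  {"grip": -1,"dx": -0.0227,"dy": 0.0164,"dz": 0,"rx": 0.012,"ry": 0,"rz": -0.698},
  {"grip": -1,"dx": -0.0266,"dy": 0.0204,"dz": 0,"rx": 0.012,"ry": 0,"rz": -0.838},
  {"grip": -1,"dx": -0.0302,"dy": 0.0247,"dz": 0,"rx": 0.012,"ry": 0,"rz": -0.978},
])

```text
time_s: 18.15
tool_pos: [0.4452, 0.1441, 0.0707]
orientation: [179.9, 0.0, 69.7]
force: [1.3, -9.0, -4.9]
opening: 0.555
```

```bash
python3 orb.py .080 4 8 12 16 20 24 28;  python3 -c "
from h import *
c=snap('side','side6'); crop(c,190,120,330,260,4,'pics/c3.png')"
```

```text
th -175.87 r 0.0802 t 18.15 F [ 1.3 -9.  -4.9] M [-1.1  -0.24 -0.8 ] op 0.555 yaw [1.7992e+02 5.0000e-02 6.9740e+01] j6 -65.4 z 0.0707 to go 91.82
4.0 [-0.0049  0.0027  0.0002] [ 0.002  0.002 -0.14 ]
8.0 [-0.0097  0.0055  0.0002] [ 0.002  0.002 -0.28 ]
12.0 [-0.0143  0.0087  0.0002] [ 0.002  0.002 -0.418]
16.0 [-0.0187  0.0121  0.0002] [ 0.002  0.002 -0.558]
20.0 [-0.0228  0.0159  0.0002] [ 0.002  0.002 -0.698]
24.0 [-0.0267  0.0199  0.0002] [ 0.002  0.002 -0.838]
28.0 [-0.0302  0.0242  0.0002] [ 0.002  0.002 -0.978]
```

View pics/c3.png

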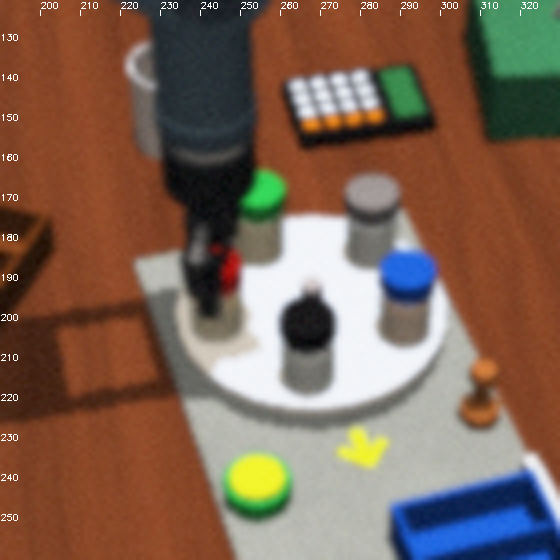

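Request:
play_rows([
  {"grip": -1,"dx": -0.0049,"dy": 0.0027,"dz": 0,"rx": 0,"ry": 0,"rz": -0.14},
  {"grip": -1,"dx": -0.0097,"dy": 0.0055,"dz": 0,"rx": 0,"ry": 0,"rz": -0.28},
  {"grip": -1,"dx": -0.0143,"dy": 0.0087,"dz": 0,"rx": 0,"ry": 0,"rz": -0.418},
  {"grip": -1,"dx": -0.0187,"dy": 0.0121,"dz": 0,"rx": 0,"ry": 0,"rz": -0.558},
  {"grip": -1,"dx": -0.0228,"dy": 0.0159,"dz": 0,"rx": 0,"ry": 0,"rz": -0.698},
  {"grip": -1,"dx": -0.0267,"dy": 0.0199,"dz": 0,"rx": 0,"ry": 0,"rz": -0.838},
  {"grip": -1,"dx": -0.0302,"dy": 0.0242,"dz": 0,"rx": 0,"ry": 0,"rz": -0.978},
])

```text
time_s: 18.78
tool_pos: [0.4587, 0.1053, 0.0707]
orientation: [179.9, 0.2, 98.1]
force: [5.3, -8.0, -7.8]
opening: 0.553
```

```bash
python3 orb.py .082 4 8 12 16 20 24 28; python3 -c "
from h import *
c=snap('top','top7'); crop(c,150,120,290,260,4,'pics/c4.png')"
```

```text
th -146.16 r 0.08 t 18.78 F [ 5.3 -8.  -7.8] M [-0.56 -0.51 -0.89] op 0.553 yaw [179.88   0.18  98.1 ] j6 -98.5 z 0.0707 to go 62.11
4.0 [-0.0059  0.0009  0.0002] [ 0.004  0.006 -0.14 ]
8.0 [-0.0108  0.0039  0.0002] [ 0.004  0.006 -0.28 ]
12.0 [-0.0154  0.0072  0.0002] [ 0.004  0.006 -0.418]
16.0 [-0.0198  0.0109  0.0003] [ 0.004  0.006 -0.558]
20.0 [-0.024   0.0149  0.0003] [ 0.004  0.006 -0.698]
24.0 [-0.0278  0.0191  0.0003] [ 0.002  0.008 -0.838]
28.0 [-0.0314  0.0236  0.0003] [ 0.002  0.008 -0.978]
```

View pics/c4.png

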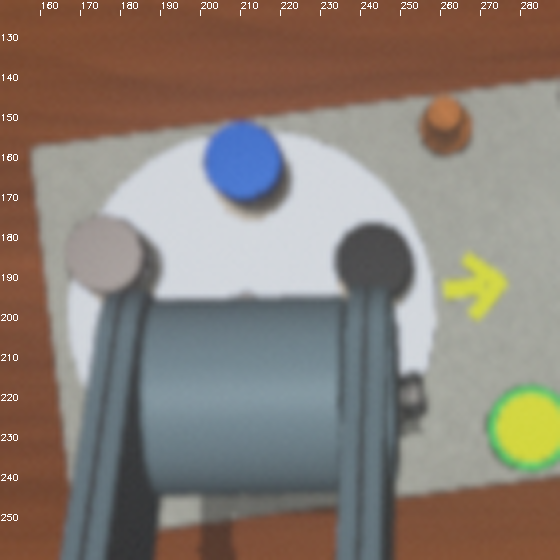

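```bash
cat > ang.py <<'E'
from tray import *
def ang(c,lids):  # idx from red ccw: 0 red 1 black 2 blue 3 grey 4 green
    A=[]
    for i,(u,v) in lids.items():
        w=atz(c,u,v,.111)[:2]-np.array([.5252,.1499]); A.append(np.degrees(np.arctan2(w[1],w[0]))-72*i); print(i,w,np.hypot(*w),A[-1]%360)
    A=np.mod(A,360); print("red angle",A.mean(),"to front(275.95)",275.95-A.mean())
E
python3 -c "
from ang import *
ang(load('top7'),{1:(243.5,185.5),3:(176.3,183.5),2:(210.8,160)})"|tail -4; python3 -c "
from scipy.optimize import least_squares
import numpy as np
P=np.array([[.5131,.2339],[.476,.2167],[.4516,.1841],[.4452,.1441],[.4587,.1053]])
r=least_squares(lambda a:np.hypot(*(P-a[:2]).T)-a[2],[.525,.15,.085]);print(r.x,r.fun)"
```

```text
1 [ 0.02137049 -0.08147142] 0.08422760746713226 212.6979348000823
3 [0.03047335 0.07923266] 0.08489075275275602 212.96296474600985
2 [ 0.08513255 -0.00432202] 0.08524218976895818 213.09369726490178
red angle 212.91819893699798 to front(275.95) 63.03180106300201
[0.52893453 0.15139907 0.08401922] [-1.24621109e-05  4.19210189e-05 -5.50608768e-05  3.28350297e-05
 -7.23306081e-06]
```

```bash
sed -i 's/\[.5252,.1499\]/[.5289,.1514]/' orb.py; python3 orb.py .084 4 8 12 16 20 24 28
```

```text
th -146.25 r 0.0839 t 18.83 F [ 3.  -5.4 -5.7] M [-0.12 -0.12 -0.29] op 0.553 yaw [179.88   0.2   98.37] j6 -98.9 z 0.0707 to go 62.2
4.0 [-0.0052  0.0026  0.0002] [ 0.004  0.006 -0.14 ]
8.0 [-0.0102  0.0057  0.0002] [ 0.004  0.008 -0.28 ]
12.0 [-0.015   0.0091  0.0002] [ 0.004  0.008 -0.418]
16.0 [-0.0196  0.0128  0.0003] [ 0.004  0.008 -0.558]
20.0 [-0.0238  0.0168  0.0003] [ 0.002  0.008 -0.698]
24.0 [-0.0278  0.0211  0.0003] [ 0.002  0.008 -0.838]
28.0 [-0.0314  0.0257  0.0003] [ 0.002  0.008 -0.978]
```

Request:
play_rows([
  {"grip": -1,"dx": -0.0052,"dy": 0.0026,"dz": 0,"rx": 0,"ry": 0,"rz": -0.14},
  {"grip": -1,"dx": -0.0102,"dy": 0.0057,"dz": 0,"rx": 0,"ry": 0,"rz": -0.28},
  {"grip": -1,"dx": -0.015,"dy": 0.0091,"dz": 0,"rx": 0,"ry": 0,"rz": -0.418},
  {"grip": -1,"dx": -0.0196,"dy": 0.0128,"dz": 0,"rx": 0,"ry": 0,"rz": -0.558},
  {"grip": -1,"dx": -0.0238,"dy": 0.0168,"dz": 0,"rx": 0,"ry": 0,"rz": -0.698},
  {"grip": -1,"dx": -0.0278,"dy": 0.0211,"dz": 0,"rx": 0,"ry": 0,"rz": -0.838},
  {"grip": -1,"dx": -0.0314,"dy": 0.0257,"dz": 0,"rx": 0,"ry": 0,"rz": -0.978},
])

```text
time_s: 19.42
tool_pos: [0.4894, 0.0774, 0.0707]
orientation: [180.0, 0.2, 126.5]
force: [3.0, -0.1, -3.7]
opening: 0.548
```

```bash
python3 orb.py .084 4 8 12 16 20 24 28
```

```text
th -118.08 r 0.0839 t 19.42 F [ 3.  -0.1 -3.7] M [ 0.45  0.09 -0.32] op 0.548 yaw [179.96   0.2  126.51] j6 -130.3 z 0.0707 to go 34.03
4.0 [-0.0052  0.0026  0.0002] [ 0.002  0.006 -0.14 ]
8.0 [-0.0103  0.0057  0.0002] [ 0.     0.006 -0.28 ]
12.0 [-0.015   0.0091  0.0002] [ 0.     0.006 -0.418]
16.0 [-0.0196  0.0128  0.0002] [ 0.     0.006 -0.558]
20.0 [-0.0238  0.0168  0.0003] [ 0.     0.006 -0.698]
24.0 [-0.0278  0.0211  0.0003] [-0.     0.006 -0.838]
28.0 [-0.0314  0.0257  0.0003] [-0.     0.006 -0.978]
```

Forces are low with the corrected centre. I'll do another 28° and then check.

Request:
play_rows([
  {"grip": -1,"dx": -0.0052,"dy": 0.0026,"dz": 0,"rx": 0,"ry": 0,"rz": -0.14},
  {"grip": -1,"dx": -0.0102,"dy": 0.0057,"dz": 0,"rx": 0,"ry": 0,"rz": -0.28},
  {"grip": -1,"dx": -0.015,"dy": 0.0091,"dz": 0,"rx": 0,"ry": 0,"rz": -0.418},
  {"grip": -1,"dx": -0.0196,"dy": 0.0128,"dz": 0,"rx": 0,"ry": 0,"rz": -0.558},
  {"grip": -1,"dx": -0.0238,"dy": 0.0168,"dz": 0,"rx": 0,"ry": 0,"rz": -0.698},
  {"grip": -1,"dx": -0.0278,"dy": 0.0211,"dz": 0,"rx": 0,"ry": 0,"rz": -0.838},
  {"grip": -1,"dx": -0.0314,"dy": 0.0257,"dz": 0,"rx": 0,"ry": 0,"rz": -0.978},
  {"grip": -1,"dx": -0.0314,"dy": 0.0257,"dz": 0,"rx": 0,"ry": 0,"rz": -0.978},
])

```text
time_s: 20.08
tool_pos: [0.5292, 0.0676, 0.0707]
orientation: [-180.0, 0.2, 154.7]
force: [1.4, -0.1, -1.4]
opening: 0.547
```

```bash
python3 orb.py .084 2 4 6 7 8; python3 -c "
from h import *
c=snap('top','top8'); crop(c,150,120,290,260,4,'pics/c5.png')"
```

```text
th -89.82 r 0.0838 t 20.08 F [ 1.4 -0.1 -1.4] M [ 0.14  0.21 -0.06] op 0.547 yaw [-1.7995e+02  1.6000e-01  1.5466e+02] j6 -159.2 z 0.0707 to go 5.77
2.0 [-0.0027  0.0011  0.0002] [-0.002  0.006 -0.07 ]
4.0 [-0.0053  0.0025  0.0002] [-0.002  0.006 -0.14 ]
6.0 [-0.0078  0.004   0.0002] [-0.002  0.006 -0.21 ]
7.0 [-0.0091  0.0048  0.0002] [-0.002  0.006 -0.244]
8.0 [-0.0103  0.0056  0.0002] [-0.002  0.006 -0.28 ]
```

View pics/c5.png

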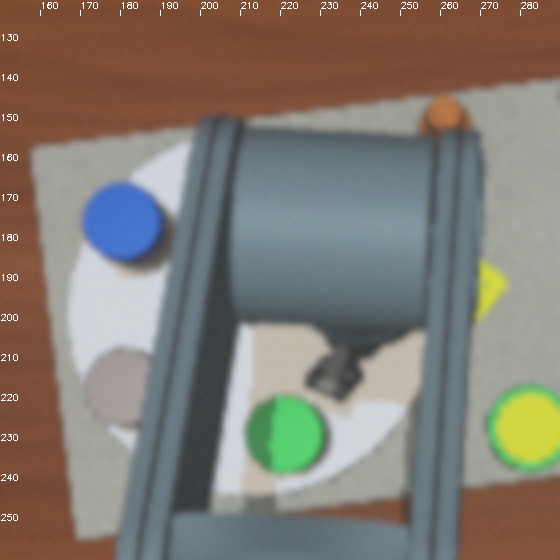

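```bash
python3 -c "
from ang import *
ang(load('top8'),{2:(180.8,175.5),4:(221.8,228.5),3:(181.2,216.2)})"|tail -4
```

```text
2 [0.04948432 0.06820608] 0.08426605079224116 270.03867319563426
4 [-0.08021558 -0.02740251] 0.08476695635601332 270.8607231705213
3 [-0.04824043  0.06864807] 0.08390290360318658 269.09651329291717
red angle 269.99863655302426 to front(275.95) 5.9513634469757335
```

Request:
play_rows([
  {"grip": -1,"dx": -0.0027,"dy": 0.0011,"dz": 0,"rx": 0,"ry": 0,"rz": -0.07},
  {"grip": -1,"dx": -0.0053,"dy": 0.0025,"dz": 0,"rx": 0,"ry": 0,"rz": -0.14},
  {"grip": -1,"dx": -0.0077,"dy": 0.0039,"dz": 0,"rx": 0,"ry": 0,"rz": -0.206},
  {"grip": -1,"dx": -0.0077,"dy": 0.0039,"dz": 0,"rx": 0,"ry": 0,"rz": -0.206},
  {"grip": -1,"dx": -0.0077,"dy": 0.0039,"dz": 0,"rx": 0,"ry": 0,"rz": -0.206},
], squeeze=60)

```text
time_s: 20.55
tool_pos: [0.5372, 0.068, 0.0707]
orientation: [-179.9, 0.2, 160.2]
force: [1.9, -0.2, -1.6]
opening: 0.55
```

```bash
python3 orb.py .084 0.5 1; python3 -c "
from h import *
c=snap('top','top9'); crop(c,150,120,290,260,4,'pics/c6.png'); cv2.imwrite('pics/c6f.png',c['color'])
c=snap('side','side9'); crop(c,190,120,330,260,4,'pics/c6s.png');cv2.imwrite('pics/c6sf.png',c['color'])"
```

```text
th -84.3 r 0.0838 t 20.55 F [ 1.9 -0.2 -1.6] M [ 0.26  0.21 -0.16] op 0.55 yaw [-1.7995e+02  1.6000e-01  1.6021e+02] j6 -164.7 z 0.0707 to go 0.25
0.5 [-0.0007  0.0001  0.0002] [-0.002  0.006 -0.018]
1.0 [-0.0014  0.0005  0.0002] [-0.002  0.006 -0.034]
```

View pics/c6.png

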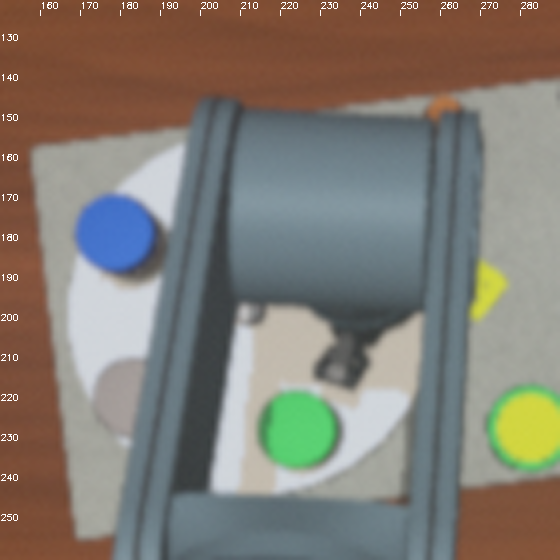

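View pics/c6s.png

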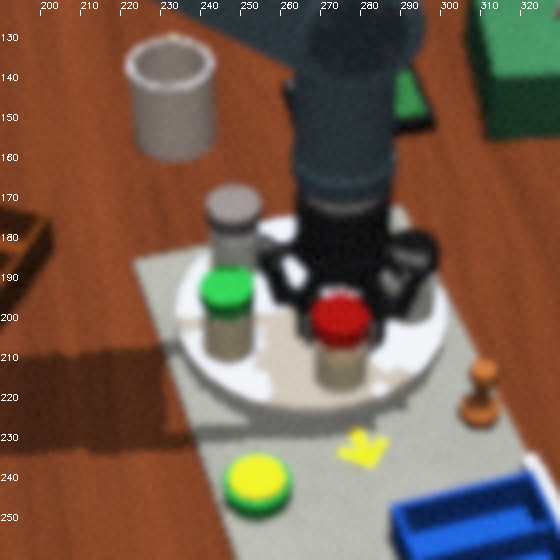

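View pics/c6f.png

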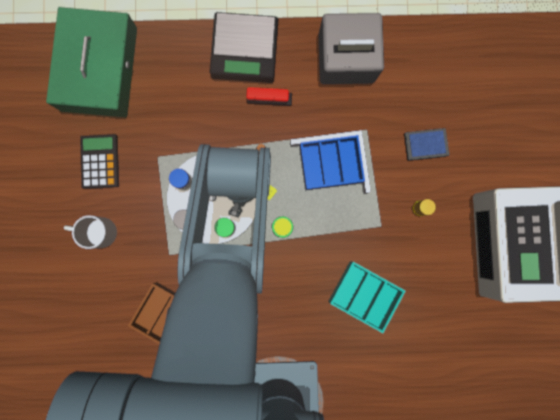

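View pics/c6sf.png

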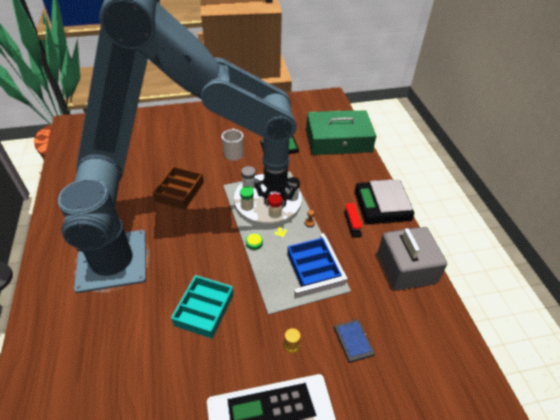

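```bash
python3 -c "
from ang import *
ang(load('top9'),{2:(179,178.2),4:(225,227.4)})
s=load('side9'); hsv=cv2.cvtColor(s['color'],cv2.COLOR_BGR2HSV)
w=atz(s,275.3,198.8,.111); print('red via side',w)
# axis & other lids via the side0 image for relative calibration
print('front via station fit',S(p)((0,.08,.111)), 'front px in side',proj(s,S(p)((0,.08,.111))))
# arrow line in side: tip/centre
for q in [(0,.01,.006),(0,.04,.006)]: print('arrow model px top',np.round(proj(c,S(p)(q)),1),'side',np.round(proj(s,S(p)(q)),1))
w=atz(s,247,191.5,.111); print('green via side',w)
"|tail -8
```

```text
2 [0.04308035 0.07260329] 0.08442248083728009 275.3165312408526
4 [-0.07780906 -0.03506914] 0.08534690757921885 276.26145088283386
red angle 275.78899106184326 to front(275.95) 0.16100893815672634
red via side [0.53697744 0.06086754 0.111     ]
front via station fit [0.53464049 0.06608031 0.111     ] front px in side (np.float64(274.2648300840152), np.float64(197.7755435616257))
arrow model px top [273.1 190.9] side [280.4 234.5]
arrow model px top [261.7 192.4] side [277.6 227.9]
green via side [0.45278898 0.11166396 0.111     ]
```

```bash
python3 -c "
from plant import manip
o=manip.get_obs(); print(o['time_s'],o['force'],o['opening'],o['joint_vel'].round(2))
print(manip.sign_off())"
```

```text
20.65 [ 1.85948047  0.86368489 -2.08339898] 0.5451323846698308 [ 0.11  0.12 -0.09  0.12  0.06 -0.43]
the job is handed in; nothing more can be done
None
```

I pushed the blue tray into the fence corner, then pinched the red-lidded pot and turned the carousel counter-clockwise until it stood at the front. The job was handed in at 20.65 s with the gripper still holding the pot at about 60 N.

**Tray:**
- **Seating:** It is seated against both rails, turned about 0.1° from square. A second gentle push did not move it, and the edge profiles before and after were the same.
- **Disagreement:** The camera fit puts the tray about 2.6 mm from home in each axis. I put that down to calibration, because the profiles taken directly against the rails suggest a gap of 1 mm or less.
- **Pushing:** It jammed twice on the way in. Each time I backed off and the force stayed under about 40 N.

**Carousel:**
- **Final angle:** The top camera puts the red pot about 0.2° short of the front direction. The arm's own position agrees to 0.25°.
- **Disagreements:** The blue and green lids used for that reading differ by about 1°. The side camera puts the pot about 2 mm in x and 5 mm in y from the front point, but it shows the arrow shifted the same way. The arm's path placed the carousel axis about 4 mm from the camera's estimate, and I used the arm's value for the last part of the turn.

The last pictures show no other object moved. The calculator and stamp were partly hidden behind the arm.

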